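Tip two slides out of the caddy, then park it in the organiser

TASK

Holding the white slide caddy by its back handle, tip it over the wooden tray until exactly two of its four steel slides have dropped in (you can feel each one go as the weight falls); the other two stay in the caddy. Stand the caddy flat on the cork mat and let go of it, then take it by the bar on its top and lower it gently into the rotating organiser's bay, fully home with the handle down in the notch. Do not disturb the gecko or the tuner.

Things in the scene. Friction and masses are not known exactly. Their poses are not given: they have to be found in the camera images.
- caddy: Loose white plastic trough, 120 (x) by 74 (y) by 45 mm high, 180 g empty (+-20 %), flat on the cork mat at first. Origin: centre of the trough's underside, z up. Open mouth at -x, back wall and handle at +x. Floor 5 mm, side walls 4 mm, inside 66 mm wide, 36 mm high under a 30 mm strip along its top: slides can only roll out at the mouth. They lie across it at x = -43, -14.5, 14, 42.5 mm.
- caddy_handle (a point): Hold point of the back handle: an upright flat fin 12 mm thick (y), from x = 60 to 102 mm and from 5 to 45 mm above the caddy's underside; this point is at (83, 0, 28) mm in the caddy's frame, 17 mm below the fin's top. Axes as the caddy's.
- caddy_bar (a point): Hold point of the top bar, which stands on the caddy's top strip: 14 mm thick (caddy x), 40 mm long (y), from 45 to 77 mm above the underside; this point is at (15, 0, 68) mm in the caddy's frame, near the balance point once two slides are out. Axes as the caddy's.
- caddy_mouth (a point): Middle of the mouth's floor edge, at (-60, 0, 5) mm in the caddy's frame, axes as the caddy's. Each slide lies behind a low ridge on the floor, higher from mouth to back (1.5, 2.7, 4.2, 6 mm): with the mouth tipped down they roll out singly, the mouth's first, at about 27, 38, 47 and 57 degrees of tilt, each taking 1.47 N off the weight.
- slide_1: plain steel guitar slide, a thick-walled tube 26 mm in diameter and 62 mm long, 150 g, all four alike; origin at its centre, tube axis along its y. It starts nearest the mouth in the caddy. It belongs in the tray.
- slide_2: plain steel guitar slide, a thick-walled tube 26 mm in diameter and 62 mm long, 150 g, all four alike; origin at its centre, tube axis along its y. It starts second from the mouth in the caddy. It belongs in the tray.
- slide_3: plain steel guitar slide, a thick-walled tube 26 mm in diameter and 62 mm long, 150 g, all four alike; origin at its centre, tube axis along its y. It starts third from the mouth in the caddy. It must stay in the caddy.
- slide_4: plain steel guitar slide, a thick-walled tube 26 mm in diameter and 62 mm long, 150 g, all four alike; origin at its centre, tube axis along its y. It starts at the back in the caddy. It must stay in the caddy.
- tray: Fixed dark wooden open tray, 166 mm (x) by 150 mm (y) outside, walls 8 mm thick and 45 mm high, floor 8 mm; origin: centre of its underside on the table. It stands between the mat and the organiser, nearer the robot.
- mat: Fixed cork mat 230 mm (x) by 170 mm (y), 4 mm thick; origin: centre of its underside on the table. Mat and organiser may change sides.
- bay (a point): Middle of the organiser bay's floor, 20 mm above the table; x points along the bay to its notch, z up. Bay 126 (x) by 80 mm (y), 3 mm play around the caddy; side walls 30 mm high, -x wall 15 mm; at +x two blocks 40 mm high leave an 18 mm wide notch, open above, for the handle; fingers on the handle do not fit there. Seated, the caddy's origin and axes match this point's.
- organiser (a joint): Turn of the white organiser's top, a 224 mm disc on a foot, about an axis 20 mm from the bay point towards its +x (rad, counter-clockwise from above, -1.2 to 1.2); stiff friction of about 0.15 N m, stays where left. A harmonica and picks in its side pockets reach no higher than the bay's side walls and belong to it.
- gecko: Bystander: ceramic gecko about 130 mm long, 35 mm high, loose, 250 g, beyond the tray; origin under its middle.
- tuner: Bystander: black plastic tuner 40 by 75 by 22 mm, loose, lying on the table; origin under its middle.

How it is judged:
By the outcome, as a careful person would: the job done as asked, in the order asked, and still so for the second after the job is handed in, with the robot touching nothing.
It also fails if it takes over 72 s, if anything falls off the work surface, if the arm or the gripper's body presses on something with over 40 N, if the wrist force passes 120 N, or if a joint passes its speed limit or range.

ROBOT

A 6-joint arm with a two-finger parallel gripper is mounted at the origin on the work surface. World frame = base frame: x ahead of the robot, y to its left, z up, the work surface at z = 0. Lengths are in m, angles in rad, forces in N, time in s.
With the tool pointing down it reaches from about 0.25 to 0.725 m from the base axis. Payload 4 kg.
Tool frame: the origin (TCP) lies midway between the tips of the shut fingers; the grasp point (between the pads) lies grip_point_offset behind it (grip_point_offset is the distance from the TCP to the grasp point, in m); z points along the fingers, y is the line along which they close (so a half turn about z gives the same grasp; the last joint's range is limited). The gripper opens to 85 mm and grips with 20 to 120 N. Pads are 22 mm wide; open, the fingers measure 114 mm over their backs; the gripper's body (76 mm by 85 mm) begins 54 mm behind the grasp point. The pads swing forward as they close: fully open they stand 13 mm farther back than shut.
Start: joints at [-1.285, 0.241, 0.005, 1.335, 0, 1.571], TCP at [0.141, -0.48, 0.231] pointing down, gripper open.
Joint ranges: [-2.72, 2.72], [-1.05, 1.87], [-1.09, 1.28], [-1.99, 2.15], [-1.42, 1.44], [-3.14, 3.14]. Speed limits (rad/s): [2.79, 2.79, 3.14, 3.14, 3.14, 3.14].

INTERFACE

Orientations are given as a unit quaternion [x, y, z, w].
In Python, from workcell import * gives the robot as it stands. The module is installed in compiled form; this text tells all that it offers.
- The arm moves only by the tool arm_command, never from a script. Its arguments are lists of equal length, an entry for each row: "slide": the shift along the tool's x, y, z in cm, a list of three; "spin": the turn about the tool's z in degrees. A call has exactly 5 rows; each row is the pose to reach, as a shift and turn from the pose commanded when the call began, along the tool's axes at that moment; what a row does not reach only later rows make up. A row lasts 1/8 s, in which the tool goes at most 62.5 mm and 10.7 degrees, less where a joint would pass 70% of its speed; a pose out of reach is approached as far as the arm can. A call with a gripper value outside its range is refused whole. "jaw" is the finger opening in cm, from 0 to 8.54, set as the call begins (left out, the last holds). The fingers move at their own pace and stop on an object; the grip force is fixed at half the most. Time passes only in rows, so rows that repeat a pose let the fingers close, or fill a call up. It gives the time, the measured TCP pose, the force, the opening and the grip force at its end, in the units of the state.
- get_obs(): the state, without advancing time (a new reading comes with each control period).
- camera(name): name is "scene" or "side" or "wrist"; returns a dict with "pixels" (384x512x3 uint8, red, green, blue), "range_z" (384x512 float32, m along the optical axis (not along the pixel's ray), 0 where there is no reading), "intrinsics" (3x3 intrinsics, pixels), "rvec" (rotation vector, rad) and "tvec" (3), from world to camera coordinates, as OpenCV has them. Camera axes: x right, y down, z forward; pixel columns grow to the right and rows downward; lengths in m; the calibration is good to about 2 mm. The wrist camera is an equidistant fisheye: a pixel r from the principal point sees the ray r / f radians off the axis. A picture is of the moment at which its call begins.
- job_done(): hands the job in; it is judged then, once.
Trained networks look in a picture, given as the dict that the camera call returned (one of the last four; its "shot" number tells which), for a name from the list of things; names that differ only in an ending like _2 or _b are one class to them, and where a whole thing is asked for, a point or a joint stands for the part that bears it (a point fixed in the world has none). Each returns a list of dicts, best first, with "confidence" (0 to 1); they miss things now and then, are a little off and sometimes report something else, mostly with a low value. They report only what shows in the picture. A call takes as long as a camera call.
- recognise(picture, thing): "centre" ([column, row] in pixels, amid what is visible of it).
- landmark_of(picture, thing): "centre" ([column, row] in pixels: a listed point, or the origin of a listed thing).
The state is a dict: "clock": time; "joint_pos": joint angles; "joint_vel": joint speeds; "tau": joint torques, N m; "eef_pos": TCP position; "tool_rot": TCP orientation; "ft_force": force on the tool from outside, world axes, zero at the start; "ft_torque": the same for the moment, N m; "grip_width": finger opening in m; "grasp_force": force on a finger pad.
Only numpy, scipy, OpenCV 4.12 (cv2) and the standard library are available. Lean on these libraries where they do the work, as an engineer would, in place of code of your own. Each camera call takes 0.05 s, during which the arm holds its last target. There are 200 camera calls.

## Working session

There is one attempt and no reset: what is moved stays moved. The work goes in short steps, Python scripts to look and compute and a tool call to move; the robot and the scene stay as the last step left them, time stands still between calls to the robot, and variables do not carry over. Pictures are saved under pics/ and viewed, at most 10 in all, crops included, and the job is handed in when it is done.

Besides the shell and the picture viewer there is one more tool, called after ">>>" as name([rows], argument=value, ...), one row to a line, values as JSON. arm_command: Moves the arm, as the interface text tells. Its arguments: {"type":"object","properties":{"slide":{"type":"array","items":{"type":"array","items":{"type":"number"}}},"spin":{"type":"array","items":{"type":"number"}},"jaw":{"type":"number"}},"required":["slide","spin"]}

```bash
mkdir -p pics; cat > h.py <<'E'
from workcell import *
import numpy as np, cv2
from scipy.spatial.transform import Rotation as R
def pose(p):
    return cv2.Rodrigues(np.array(p["rvec"],float))[0], np.array(p["tvec"],float).ravel()
def px2w(p,c,name,z=None,depth=None):
    K=np.array(p["intrinsics"]);Rm,t=pose(p);u,v=c
    x=(u-K[0,2])/K[0,0];y=(v-K[1,2])/K[1,1]
    if name=="wrist":
        r=np.hypot(x,y);s=np.tan(r)/r if r>1e-9 else 1;x*=s;y*=s
    d=Rm.T@np.array([x,y,1.]);o=-Rm.T@t
    if z is not None: return o+d*(z-o[2])/d[2]
    if depth is None: depth=p["range_z"][int(round(v)),int(round(u))]
    return o+d*depth
def cloud(p):
    K=np.array(p["intrinsics"]);Rm,t=pose(p);v,u=np.mgrid[0:384,0:512];d=p["range_z"]
    P=np.stack([(u-K[0,2])/K[0,0]*d,(v-K[1,2])/K[1,1]*d,d],-1)
    W=(P-t)@Rm; W[d<=0]=np.nan; return W
def save(p,f,s=1.0):
    im=cv2.cvtColor(p["pixels"],cv2.COLOR_RGB2BGR)
    cv2.imwrite(f,cv2.resize(im,None,fx=s,fy=s))
E
python3 - <<'E'
from h import *
np.set_printoptions(precision=4,suppress=True)
o=get_obs();print(o)
ims=[]
for n in("scene","side"):
    p=camera(n);save(p,f"pics/{n}0.png",1.5);print(n,-pose(p)[0].T@pose(p)[1])
    np.save(n+"_cloud.npy",cloud(p));np.save(n+"_rgb.npy",p["pixels"])
    for t,z in[("caddy",.004),("caddy_handle",.032),("caddy_bar",.072),("caddy_mouth",.009),("tray",0),("mat",0),("bay",.02),("organiser",None),("gecko",0),("tuner",0)]:
        r=landmark_of(p,t)
        for q in r[:2]:
            print(t,np.round(q["centre"],1),round(q["confidence"],2),px2w(p,q["centre"],n,z=z) if z is not None else "")
E
```

```text
{'clock': 0.0, 'joint_pos': array([-1.285 ,  0.2414,  0.0037,  1.3352,  0.    ,  1.5708]), 'joint_vel': array([ 0.0005,  0.0024,  0.0008,  0.0005, -0.0011, -0.0006]), 'tau': array([  0.0009, -37.2318,  25.2407,   0.0169,  -0.    ,   0.    ]), 'eef_pos': array([ 0.1408, -0.4791,  0.2304]), 'tool_rot': array([ 0.9898,  0.1424, -0.0001, -0.001 ]), 'ft_force': array([-0.0413, -0.0076, -0.6051]), 'ft_torque': array([ 0.0258, -0.0106,  0.0199]), 'grasp_force': 0.0, 'grip_width': 0.08550176418306038}
scene [1.2186 0.666  0.7324]
caddy [325.2 265.4] 0.61 [0.573  0.2727 0.004 ]
caddy_handle [304.  277.1] 0.93 [0.6537 0.2767 0.032 ]
caddy_handle [325.3 255. ] 0.66 [0.5726 0.2696 0.032 ]
caddy_bar [322.8 242.2] 0.9 [0.5822 0.2659 0.072 ]
caddy_bar [320.9 258.8] 0.69 [0.6242 0.2924 0.072 ]
caddy_mouth [333.9 244.7] 0.64 [0.5113 0.2507 0.009 ]
tray [264.4 188.1] 0.73 [ 0.4461 -0.0164  0.    ]
tray [304.5 276.8] 0.37 [0.6265 0.2592 0.    ]
mat [319.4 270.6] 0.72 [0.5905 0.2709 0.    ]
bay [156.  161.1] 0.69 [ 0.5776 -0.3052  0.02  ]
bay [331.6 246.6] 0.18 [0.5306 0.257  0.02  ]Traceback (most recent call last):
  File "<stdin>", line 9, in <module>
ValueError: it knows: bay, caddy, caddy_bar, caddy_handle, caddy_mouth, gecko, mat, slide, tray, tuner
```

View pics/scene0.png

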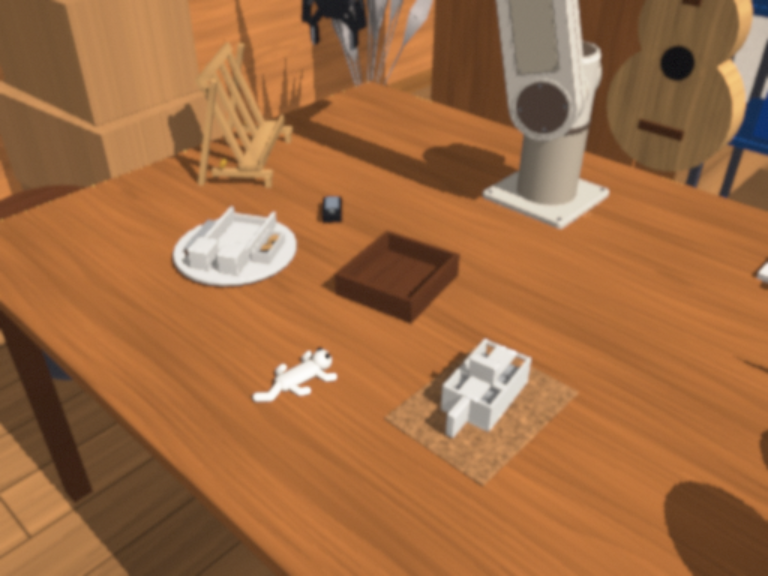

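The scene picture shows (in 1.5x pixels) the caddy on its mat at (485,385), mouth towards the robot and handle at (458,415). The tray is at (398,275), the organiser at (235,250), the gecko at (298,373) and the tuner at (332,208).

```bash
python3 - <<'E'
from h import *
np.set_printoptions(precision=4,suppress=True)
C={}
for n in("scene","side"):
    p=camera(n);save(p,f"pics/{n}1.png",1.5);print(n,-pose(p)[0].T@pose(p)[1])
    np.save(n+"_cloud.npy",cloud(p));np.save(n+"_rgb.npy",p["pixels"]);C[n]=cloud(p).reshape(-1,3)
    for t,z in[("caddy",.004),("caddy_handle",.032),("caddy_bar",.072),("caddy_mouth",.009),("tray",0),("mat",0),("bay",.02),("gecko",0),("tuner",0)]:
        if n=="scene" and t not in("gecko","tuner"):continue
        for q in landmark_of(p,t)[:1]:
            print(t,np.round(q["centre"],1),round(q["confidence"],2),px2w(p,q["centre"],n,z=z))
def rect(P):
    P=P[np.isfinite(P).all(1)]
    if len(P)<5: return "few",len(P)
    return len(P),P.mean(0),cv2.minAreaRect(P[:,:2].astype(np.float32))
for n,P in C.items():
    P=P[np.isfinite(P).all(1)]
    near=lambda c,r:P[np.hypot(P[:,0]-c[0],P[:,1]-c[1])<r]
    c=near((.58,.267),.13)
    print(n,"bar top",rect(c[(c[:,2]>.074)]))
    print("strip/rim .044-.053",rect(c[(c[:,2]>.045)&(c[:,2]<.053)]))
    t=near((.446,-.016),.15);print("tray rim",rect(t[(t[:,2]>.040)&(t[:,2]<.05)]))
    b=near((.577,-.305),.17)
    print("org blocks",rect(b[(b[:,2]>.0545)])); print("org>45",rect(b[b[:,2]>.045]));print("all>12",rect(b[b[:,2]>.012]))
    print("hist",np.histogram(b[:,2],bins=np.arange(0,.08,.004)))
E
```

```text
scene [1.2186 0.666  0.7324]
gecko [199.7 253.1] 0.8 [0.7292 0.0458 0.    ]
tuner [221.1 144.9] 0.78 [ 0.3685 -0.2622  0.    ]
side [0.0894 0.6827 0.5821]
caddy [190.9 282.2] 0.65 [0.5247 0.2551 0.004 ]
caddy_handle [135.3 258.2] 0.69 [0.6443 0.2826 0.032 ]
caddy_bar [158.4 249. ] 0.71 [0.5857 0.2692 0.072 ]
caddy_mouth [194.5 280. ] 0.88 [0.5188 0.2504 0.009 ]
tray [288.6 226.3] 0.74 [ 0.451  -0.0118  0.    ]
mat [160.7 278. ] 0.93 [0.5875 0.2751 0.    ]
bay [302.1 157.3] 0.79 [ 0.5694 -0.3117  0.02  ]
gecko [184.5 200.9] 0.9 [0.7354 0.0322 0.    ]
tuner [367.2 188. ] 0.61 [ 0.3524 -0.2746  0.    ]
scene bar top (131, array([0.5872, 0.2687, 0.0801]), ((0.5859602689743042, 0.2678707242012024), (0.017156144604086876, 0.03968905657529831), 9.274124145507812))
strip/rim .044-.053 (887, array([0.5855, 0.2692, 0.0491]), ((0.5911259055137634, 0.2678464651107788), (0.16573861241340637, 0.07588593661785126), 8.721158981323242))
tray rim (701, array([ 0.4566, -0.0061,  0.0445]), ((0.44977113604545593, -0.011909805238246918), (0.17159944772720337, 0.15389114618301392), 10.752677917480469))
org
[... 1341 characters left out ...]
-0.25773653388023376), (0.04498239606618881, 0.09120801091194153), 28.315574645996094))
org>45 (531, array([ 0.6022, -0.2733,  0.0537]), ((0.5785262584686279, -0.2755333185195923), (0.17638732492923737, 0.13828600943088531), 26.239891052246094))
all>12 (2349, array([ 0.5726, -0.2644,  0.0338]), ((0.576187252998352, -0.2766059637069702), (0.22125831246376038, 0.1924300193786621), 32.20034408569336))
hist (array([2180,   19,    1,   34,  178,  710,  141,  145,  163,  192,  221,
        135,  170,   59,   55,  146,    0,    0,    0]), array([0.   , 0.004, 0.008, 0.012, 0.016, 0.02 , 0.024, 0.028, 0.032,
       0.036, 0.04 , 0.044, 0.048, 0.052, 0.056, 0.06 , 0.064, 0.068,
       0.072, 0.076]))
```

View pics/side1.png

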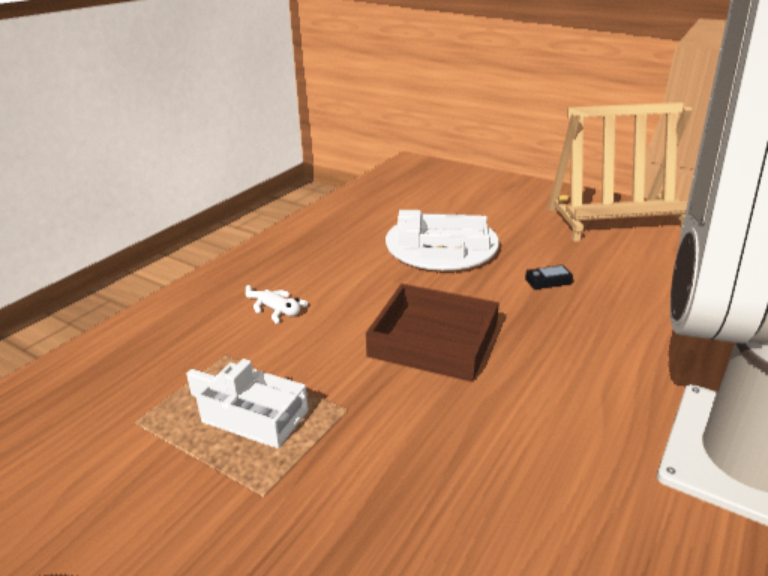

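The side picture shows (1.5x pixels) the caddy at (250,405), its mouth facing the robot, the tray at (432,330), the organiser at (442,238), the gecko at (277,303) and the tuner at (549,277). Next I'll move over the organiser, then the caddy, looking with the wrist camera at each.

```bash
cat >> h.py <<'E'
def rel(tgt,yaw=None,cur=None):
    """slide cm (tool axes) and spin deg from the measured pose to TCP tgt with tool-x heading yaw (deg)"""
    o=get_obs() if cur is None else cur
    Rm=R.from_quat(o["tool_rot"]).as_matrix()
    d=Rm.T@(np.array(tgt)-o["eef_pos"])*100
    s=0
    if yaw is not None: s=-((yaw-np.degrees(np.arctan2(Rm[1,0],Rm[0,0]))+180)%360-180)
    print("slide",np.round(d,2),"spin",round(s,1))
E
python3 - <<'E'
from h import *
print(grip_point_offset)
rel((.48,-.25,.30),27); rel((.60,.27,.30),9.2)
E
```

```text
0.0187
slide [ 39.   -12.48  -6.87] spin -10.6
slide [ 65.18 -58.99  -6.87] spin 7.2
```

>>> arm_command([
  [6, -2, -4],
  [12, -4, -7],
  [18, -6, -7],
  [24, -8, -7],
  [30, -10, -7],
], spin=[0, 0, 0, 0, 0])

```text
clock: 1.68
eef_pos: [0.3855, -0.3097, 0.3017]
tool_rot: [0.99, 0.142, 0.0, 0.001]
ft_force: [0.4, -0.3, -0.7]
grip_width: 0.0852
grasp_force: 0.0
```

>>> arm_command([
  [4, -2, 0],
  [8, -3, 0],
  [8, -3, 0],
  [8, -3, 0],
  [8, -3, 0],
], spin=[-5, -10, -11, -11, -11])

```text
clock: 2.3
eef_pos: [0.4514, -0.2601, 0.3013]
tool_rot: [0.972, 0.236, -0.0, 0.0]
ft_force: [-0.0, -0.4, -0.0]
grip_width: 0.0853
grasp_force: 0.0
```

```bash
python3 - <<'E'
from h import *
np.set_printoptions(precision=4,suppress=True)
o=get_obs();print(o["eef_pos"],o["clock"]);
p=camera("wrist");save(p,"pics/w1.png",1.5);print(-pose(p)[0].T@pose(p)[1])
for q in landmark_of(p,"bay")[:2]:print(q["centre"],q["confidence"],px2w(p,q["centre"],"wrist",z=.02))
K=np.array(p["intrinsics"]);print(K)
E
```

```text
[ 0.4514 -0.2601  0.3013] 2.3
[ 0.5236 -0.2231  0.4436]
[320.0, 89.9] 0.97 [ 0.5752 -0.3012  0.02  ]
[[297.3186   0.     254.7677]
 [  0.     297.3186 190.142 ]
 [  0.       0.       1.    ]]
```

View pics/w1.png

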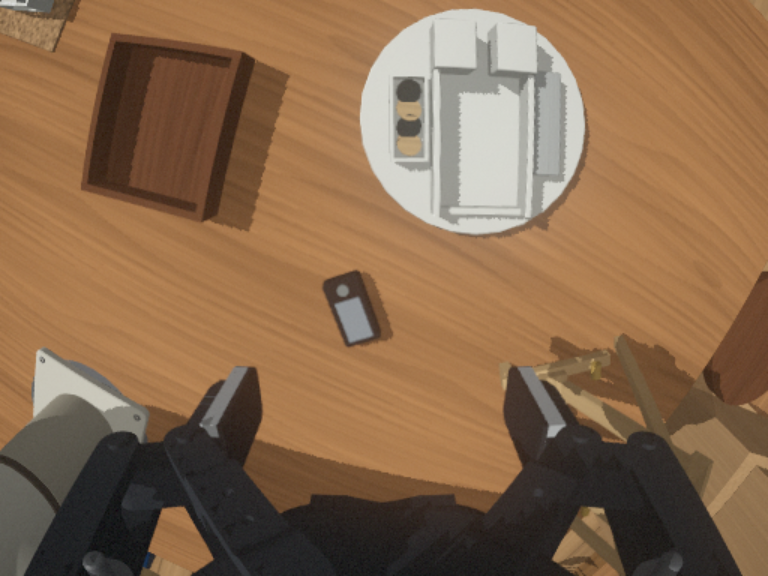

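The wrist picture shows (1.5x pixels) the bay aligned with the image: the notch between the blocks is at (484,45), the low -x wall is at (487,211) and the side walls are at columns 436 and 531. The tray is at (167,125) and the tuner at (352,308).

```bash
python3 - <<'E'
from h import *
np.set_printoptions(precision=4,suppress=True)
p=camera("wrist")
f=lambda c,z:px2w(p,(c[0]/1.5,c[1]/1.5),"wrist",z=z)[:2]
N=f((483.5,68),.06);W=f((487,210),.035)
d=N-W;print("notch",N,"wall",W,"yaw",np.degrees(np.arctan2(d[1],d[0])),np.linalg.norm(d))
L1,L2=f((435,80),.05),f((435,200),.05);R1,R2=f((530,80),.05),f((528,200),.05)
for a,b in((L2,L1),(R2,R1)):print(a,b,np.degrees(np.arctan2(*(b-a)[::-1])))
print(np.linalg.norm(L1-R1),(L1+R1+L2+R2)/4)
rel((.60,.26,.30),9.2)
E
```

```text
notch [ 0.6243 -0.269 ] wall [ 0.5152 -0.3389] yaw 32.63703346634162 0.1295225612203867
[ 0.5008 -0.2883] [ 0.5954 -0.2381] 27.96992565611323
[ 0.5427 -0.3643] [ 0.6402 -0.312 ] 28.187302508407928
0.0864484319585349 [ 0.5698 -0.3007]
slide [ 37.03 -39.43   0.13] spin 18.1
```

>>> arm_command([
  [4, -4, 0],
  [8, -8, 0],
  [12, -12, 0],
  [16, -16, 0],
  [20, -20, 0],
], spin=[4, 8, 12, 16, 18])

```text
clock: 3.08
eef_pos: [0.5381, 0.0111, 0.3015]
tool_rot: [0.997, 0.08, 0.0, 0.0]
ft_force: [0.9, -1.0, 0.3]
grip_width: 0.0852
grasp_force: 0.0
```

```bash
python3 - <<'E'
from h import *
rel((.60,.265,.30),9.2)
E
```

```text
slide [ 10.17 -24.07   0.15] spin 0.0
```

>>> arm_command([
  [1, -5, 0],
  [2, -10, 0],
  [4, -15, 0],
  [5, -20, 0],
  [5, -24, 0],
], spin=[0, 0, 0, 0, 0])

```text
clock: 3.7
eef_pos: [0.5692, 0.1593, 0.3009]
tool_rot: [0.992, 0.126, -0.004, -0.021]
ft_force: [0.3, -0.9, 0.4]
grip_width: 0.0852
grasp_force: 0.0
```

```bash
python3 - <<'E'
from h import *
np.set_printoptions(precision=4,suppress=True)
p=camera("wrist");save(p,"pics/w2.png",1.5)
for t,z in(("caddy_handle",.032),("caddy_bar",.072),("caddy_mouth",.009),("mat",0)):
    for q in landmark_of(p,t)[:2]:print(t,q["centre"],q["confidence"],px2w(p,q["centre"],"wrist",z=z))
E
```

```text
caddy_handle [199.0, 72.0] 0.83 [0.6587 0.2731 0.032 ]
caddy_bar [185.3, 125.7] 0.89 [0.587  0.2655 0.072 ]
caddy_mouth [194.1, 169.5] 0.8 [0.5131 0.2539 0.009 ]
caddy_mouth [193.9, 123.1] 0.25 [0.5832 0.2689 0.009 ]
```

View pics/w2.png

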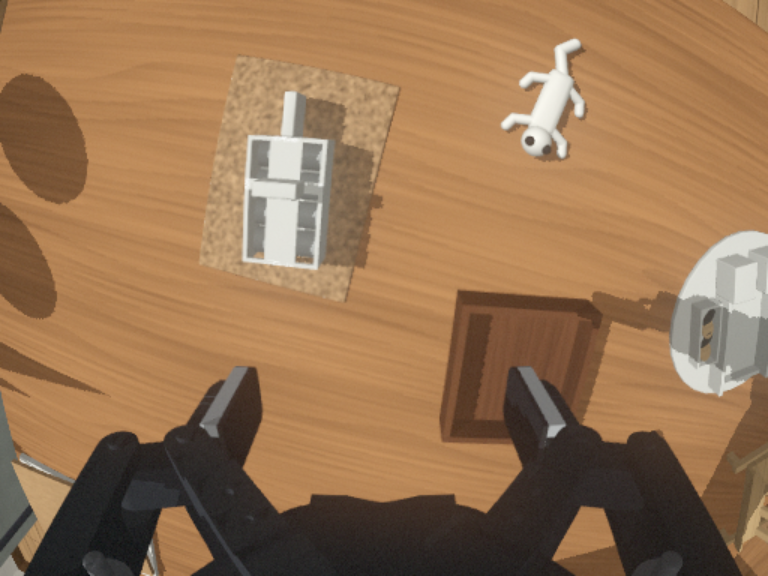

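The wrist picture shows (1.5x pixels) the caddy at (285,200) with its handle at (293,115), the mat around it, and the gecko at (550,100), well clear. The last move fell short, so I'll check that.

>>> arm_command([
  [0, 0, 0],
  [0, 0, 0],
  [0, 0, 0],
  [0, 0, 0],
  [0, 0, 0],
], spin=[0, 0, 0, 0, 0])

```text
clock: 4.58
eef_pos: [0.569, 0.1592, 0.3012]
tool_rot: [0.992, 0.126, -0.004, -0.021]
ft_force: [-0.2, -0.5, -0.5]
grip_width: 0.0855
grasp_force: 0.0
```

```bash
python3 - <<'E'
from h import *
np.set_printoptions(precision=4,suppress=True)
o=get_obs();print(o["joint_pos"],o["eef_pos"],R.from_quat(o["tool_rot"]).as_matrix())
rel((.56,.26,.30),9.2)
E
```

```text
[0.251  0.4181 0.4342 1.5889 0.0426 3.1406] [0.569  0.1592 0.3012] [[ 0.9684  0.249  -0.0124]
 [ 0.2493 -0.9676  0.0408]
 [-0.0019 -0.0426 -0.9991]]
slide [ 1.64 -9.97  0.54] spin 5.2
```

>>> arm_command([
  [0, 0, 0],
  [0, 0, 0],
  [0, 0, 0],
  [0, 0, 0],
  [0, 0, 0],
], spin=[-10, -20, -30, -40, -50])

```text
clock: 5.2
eef_pos: [0.569, 0.1593, 0.3012]
tool_rot: [0.844, 0.535, 0.006, -0.021]
ft_force: [1.0, 1.1, -0.5]
grip_width: 0.0857
grasp_force: 0.0
```

```bash
python3 - <<'E'
from h import *
np.set_printoptions(precision=4,suppress=True)
o=get_obs();print(o["joint_pos"],o["eef_pos"],R.from_quat(o["tool_rot"]).as_matrix())
rel((.56,.26,.30),189.2)
E
```

```text
[0.251  0.4182 0.4342 1.5888 0.0426 2.2622] [0.569  0.1593 0.3012] [[ 0.4265  0.9044 -0.0125]
 [ 0.9039 -0.4257  0.0408]
 [ 0.0315 -0.0287 -0.9991]]
slide [ 8.72 -5.1   0.54] spin -124.5
```

>>> arm_command([
  [1, -1, 0],
  [3, -2, 0],
  [5, -3, 0],
  [7, -4, 0],
  [8.5, -5, 0.5],
], spin=[-10, -20, -30, -40, -50])

```text
clock: 5.82
eef_pos: [0.5608, 0.2586, 0.3006]
tool_rot: [0.539, 0.842, 0.014, -0.016]
ft_force: [-0.1, 0.1, -0.8]
grip_width: 0.0857
grasp_force: 0.0
```

>>> arm_command([
  [0, 0, 0],
  [0, 0, 0],
  [0, 0, 0],
  [0, 0, 0],
  [0, 0, 0],
], spin=[-10, -20, -30, -40, -50])

```text
clock: 6.45
eef_pos: [0.5606, 0.2577, 0.3002]
tool_rot: [0.133, 0.991, 0.019, -0.009]
ft_force: [-0.1, -0.3, -0.7]
grip_width: 0.0858
grasp_force: 0.0
```

>>> arm_command([
  [-5, 0, 0],
  [-10, 0, 0],
  [-15, 0, 0],
  [-20, 0, 0],
  [-25, 0, 0],
], spin=[-10, -20, -25, -25, -25])

```text
clock: 7.08
eef_pos: [0.7564, 0.1815, 0.2638]
tool_rot: [-0.081, 0.996, 0.023, 0.013]
ft_force: [-0.5, 0.6, -0.5]
grip_width: 0.0854
grasp_force: 0.0
```

```bash
python3 - <<'E'
from h import *
np.set_printoptions(precision=4,suppress=True)
o=get_obs();print(o["joint_pos"],o["eef_pos"],R.from_quat(o["tool_rot"]).as_matrix())
E
```

```text
[0.2187 0.9375 1.2706 1.8722 0.043  0.0565] [0.7564 0.1815 0.2638] [[-0.9865 -0.1626  0.0216]
 [-0.1614  0.9857  0.0488]
 [-0.0293  0.0447 -0.9986]]
```

>>> arm_command([
  [-6, 0, -6],
  [-12, 0, -12],
  [-18, 0, -18],
  [-24, 0, -24],
  [-30, 0, -30],
], spin=[0, 0, 0, 0, 0])

```text
clock: 7.7
eef_pos: [0.749, 0.1687, 0.3291]
tool_rot: [-0.081, 0.995, 0.028, 0.048]
ft_force: [-0.3, -0.7, -0.8]
grip_width: 0.0854
grasp_force: 0.0
```

```bash
python3 - <<'E'
from h import *
np.set_printoptions(precision=4,suppress=True)
o=get_obs();print(o["joint_pos"],o["eef_pos"],R.from_quat(o["tool_rot"]).as_matrix())
E
```

```text
[0.2038 0.8549 1.2754 1.8887 0.0447 0.0429] [0.749  0.1687 0.3291] [[-0.9821 -0.1647  0.0912]
 [-0.1592  0.9851  0.0645]
 [-0.1004  0.0488 -0.9937]]
```

```bash
cat > kin.py <<'E'
import numpy as np
from scipy.optimize import least_squares
D=np.array([[.2414,.0037,1.3352,.4994,.2304],[.4181,.4342,1.5889,.5909,.3012],[.9375,1.2706,1.8722,.7778,.2638],[.8549,1.2754,1.8887,.7678,.3291]])
def fk(q,k):
    r0,h0,A,B,L=k;a=q[0];b=a-q[1]+np.pi/2;c=a-q[1]+q[2]+np.pi/2
    return np.array([r0+A*np.sin(a)+B*np.sin(b)+L*np.sin(c),h0+A*np.cos(a)+B*np.cos(b)+L*np.cos(c)])
s=least_squares(lambda k:np.ravel([fk(d[:3],k)-d[3:] for d in D]),[0,.3,.3,.3,.2])
K=s.x
lo=np.array([-1.05,-1.09,-1.99]);hi=np.array([1.87,1.28,2.15])
def ik(r,z,tilt,q0=(.5,.3,1.5)):
    """tilt: outward, rad"""
    f=lambda q:np.r_[fk(q,K)-[r,z],.3*(q[0]-q[1]+q[2]-np.pi/2+tilt)]
    return least_squares(f,np.clip(q0,lo+.01,hi-.01),bounds=(lo,hi))
if __name__=="__main__":
    np.set_printoptions(precision=3,suppress=True)
    print(K,s.fun)
    for t in(0,21.5):
        for r in(.2,.25,.3,.35,.4,.45,.5,.55,.6,.65,.7,.75):
            print(t,r,[ (round(float(np.linalg.norm(x.fun))*1000),np.round(x.x,2).tolist()) for x in(ik(r,z,np.radians(t)) for z in(.02,.1,.2,.3,.4))])
E
python3 kin.py
```

```text
[0.007 0.237 0.487 0.387 0.388] [-0.     0.     0.    -0.001  0.     0.    -0.    -0.   ]
0 0.2 [(0, [-0.07, -1.02, 0.62]), (0, [-0.26, -0.86, 0.97]), (0, [-0.38, -0.65, 1.31]), (0, [-0.41, -0.4, 1.58]), (0, [-0.38, -0.12, 1.83])]
0 0.25 [(0, [0.04, -0.91, 0.62]), (0, [-0.14, -0.78, 0.93]), (0, [-0.26, -0.57, 1.26]), (0, [-0.3, -0.34, 1.53]), (0, [-0.28, -0.07, 1.79])]
0 0.3 [(0, [0.13, -0.81, 0.63]), (0, [-0.03, -0.68, 0.92]), (0, [-0.15, -0.49, 1.23]), (0, [-0.19, -0.26, 1.5]), (0, [-0.18, 0.01, 1.76])]
0 0.35 [(0, [0.22, -0.69, 0.66]), (0, [0.07, -0.58, 0.92]), (0, [-0.04, -0.4, 1.21]), (0, [-0.09, -0.18, 1.48]), (0, [-0.08, 0.09, 1.74])]
0 0.4 [(0, [0.3, -0.57, 0.71]), (0, [0.17, -0.47, 0.94]), (0, [0.06, -0.29, 1.21]), (0, [0.02, -0.08, 1.48]), (0, [0.02, 0.19, 1.74])]
0 0.45 [(0, [0.37, -0.44, 0.75]), (0, [0.26, -0.35, 0.97]), (0, [0.16, -0.18, 1.23]), (0, [0.12, 0.03, 1.49]), (0, [0.13, 0.3, 1.75])]
0 0.5 [(0, [0.45, -0.31, 0.81]), (0, [0.35, -0.22, 1.01]), (0, [0.26, -0.06, 1.26]), (0, [0.22, 0.16, 1.51]), (0, [0.24, 0.44, 1.77])]
0 0.55 [(0, [0.53, -0.17, 0.87]), (0, [0.44, 
[... 1607 characters left out ...]
.03, 1.29])]
21.5 0.55 [(0, [0.36, -0.58, 0.26]), (0, [0.22, -0.49, 0.49]), (0, [0.1, -0.33, 0.77]), (0, [0.04, -0.12, 1.03]), (0, [0.03, 0.13, 1.29])]
21.5 0.6 [(0, [0.43, -0.45, 0.32]), (0, [0.31, -0.36, 0.53]), (0, [0.2, -0.21, 0.79]), (0, [0.14, -0.01, 1.04]), (0, [0.14, 0.24, 1.3])]
21.5 0.65 [(0, [0.5, -0.31, 0.38]), (0, [0.39, -0.23, 0.57]), (0, [0.29, -0.08, 0.82]), (0, [0.24, 0.11, 1.07]), (0, [0.24, 0.37, 1.33])]
21.5 0.7 [(0, [0.58, -0.17, 0.45]), (0, [0.48, -0.09, 0.63]), (0, [0.39, 0.06, 0.86]), (0, [0.35, 0.26, 1.11]), (0, [0.36, 0.53, 1.37])]
21.5 0.75 [(0, [0.66, -0.01, 0.52]), (0, [0.57, 0.06, 0.69]), (0, [0.49, 0.21, 0.92]), (0, [0.45, 0.42, 1.16]), (0, [0.48, 0.72, 1.43])]
```

```bash
cat > sim.py <<'E'
from kin import *
def step(q,dx,dz,w=1.0):
    """LS goal from q for TCP target shift (outward dx, up dz), same pitch"""
    p=fk(q,K);t0=q[0]-q[1]+q[2]
    f=lambda x:np.r_[fk(x,K)-p-[dx,dz],w*(x[0]-x[1]+x[2]-t0)]
    x=least_squares(f,np.clip(q,lo+1e-4,hi-1e-4),bounds=(lo,hi)).x
    return x,fk(x,K),90-np.degrees(x[0]-x[1]+x[2])
if __name__=="__main__":
    np.set_printoptions(precision=3,suppress=True)
    q=np.array([.9375,1.2706,1.8722])
    for w in(.3,.5,1):print(w,step(q,.3,.3,w))
    print("untilt")
    for z in(.04,.06,.08):
      for r in(.22,.26):
        q=ik(r,z,np.radians(6.4)).x
        for e in(.1,.2,.3):
          print(z,r,e,step(q,-e,0))
    print("gain")
    q=ik(.70,.3,0).x
    for e in(.3,.5,.8,1.2):print(e,step(q,e,0)[1:],step(q,e,.5*e)[1:],step(q,e,-.2*e)[1:])
E
python3 sim.py
```

```text
0.3 (array([0.793, 1.28 , 1.341]), array([0.951, 0.468]), np.float64(41.069343732376744))
0.5 (array([0.8  , 1.28 , 1.614]), array([0.864, 0.404]), np.float64(25.071691205327355))
1 (array([0.829, 1.28 , 1.862]), array([0.777, 0.352]), np.float64(9.18640620112933))
untilt
0.04 0.22 0.1 (array([-0.532, -1.09 ,  0.906]), array([0.13 , 0.066]), np.float64(6.120563459097795))
0.04 0.22 0.2 (array([-1.05 , -1.09 ,  1.419]), array([0.015, 0.078]), np.float64(6.4172080102659805))
0.04 0.22 0.3 (array([-1.05 , -1.09 ,  1.452]), array([0.002, 0.077]), np.float64(4.51506151051376))
0.04 0.26 0.1 (array([-0.364, -1.09 ,  0.736]), array([0.165, 0.049]), np.float64(6.256006714145556))
0.04 0.26 0.2 (array([-0.838, -1.09 ,  1.209]), array([0.062, 0.081]), np.float64(6.249609594793853))
0.04 0.26 0.3 (array([-1.05 , -1.09 ,  1.439]), array([0.007, 0.078]), np.float64(5.277240925200516))
0.06 0.22 0.1 (array([-0.57, -1.09,  0.94]), array([0.123, 0.069]), np.float64(6.311133363393566))
0.06 0.22 0.2 (array([-1.039, -1.09 ,  1.408]), array([0.017, 0.079]), np.float64(6.413430019003499))
0.06 0.22 0.3 
[... 982 characters left out ...]
472446697115))
gain
0.3 (array([0.819, 0.216]), np.float64(4.144918572731058)) (array([0.776, 0.31 ]), np.float64(5.247732842592214)) (array([0.835, 0.173]), np.float64(3.760346084297268))
0.5 (array([0.865, 0.169]), np.float64(7.777401357949657)) (array([0.808, 0.308]), np.float64(9.49314422293007)) (array([0.884, 0.104]), np.float64(7.246622187569628))
0.8 (array([0.923, 0.119]), np.float64(13.42597246148918)) (array([0.856, 0.312]), np.float64(16.164999878063952)) (array([0.941, 0.028]), np.float64(12.683046627422911))
1.2 (array([0.986, 0.078]), np.float64(20.767379020082828)) (array([0.919, 0.324]), np.float64(25.20959979824758)) (array([ 0.998, -0.036]), np.float64(19.623287385882662))
```

```bash
python3 - <<'E'
from h import *
from kin import *
np.set_printoptions(precision=3,suppress=True)
for t in(-24,-21.5,-18,-15):
    for r,z in((.70,.013),(.71,.013),(.70,.10),(.60,.12),(.55,.2),(.45,.2)):
        s=ik(r,z,np.radians(t),(1,1.2,2.1));print(t,r,z,round(np.linalg.norm(s.fun)*1000,1),s.x)
P=np.concatenate([np.load(n+"_cloud.npy").reshape(-1,3) for n in("scene","side")]);P=P[np.isfinite(P).all(1)]
az=np.degrees(np.arctan2(P[:,1],P[:,0]));r=np.hypot(P[:,0],P[:,1])
print("az bin: lowest r of points z>.08 (r>.2) ; n table pts; r of nearest below-table")
for a in range(-180,180,15):
    m=(az>=a)&(az<a+15);h=m&(P[:,2]>.08)&(r>.22)
    print(a,h.sum(),np.sort(r[h])[5:6],P[h,2].max() if h.any() else "", "table",(m&(abs(P[:,2])<.01)).sum(), r[m&(abs(P[:,2])<.01)].max() if (m&(abs(P[:,2])<.01)).any() else "")
E
```

```text
-24 0.7 0.013 0.0 [1.262 1.216 1.944]
-24 0.71 0.013 3.7 [1.29  1.28  1.971]
-24 0.7 0.1 9.1 [1.186 1.28  2.062]
-24 0.6 0.12 0.0 [0.867 0.666 1.788]
-24 0.55 0.2 0.0 [0.709 0.574 1.854]
-24 0.45 0.2 0.0 [0.492 0.199 1.697]
-21.5 0.7 0.013 0.0 [1.183 1.061 1.824]
-21.5 0.71 0.013 0.0 [1.229 1.161 1.878]
-21.5 0.7 0.1 0.0 [1.177 1.272 2.042]
-21.5 0.6 0.12 0.0 [0.825 0.6   1.721]
-21.5 0.55 0.2 0.0 [0.67  0.52  1.796]
-21.5 0.45 0.2 0.0 [0.457 0.16  1.65 ]
-18 0.7 0.013 0.0 [1.097 0.897 1.684]
-18 0.71 0.013 0.0 [1.131 0.969 1.723]
-18 0.7 0.1 0.0 [1.063 1.051 1.873]
-18 0.6 0.12 0.0 [0.768 0.511 1.628]
-18 0.55 0.2 0.0 [0.616 0.445 1.714]
-18 0.45 0.2 0.0 [0.408 0.106 1.583]
-15 0.7 0.013 0.0 [1.035 0.779 1.577]
-15 0.71 0.013 0.0 [1.064 0.841 1.609]
-15 0.7 0.1 0.0 [0.99  0.914 1.757]
-15 0.6 0.12 0.0 [0.721 0.438 1.55 ]
-15 0.55 0.2 0.0 [0.57  0.383 1.645]
-15 0.45 0.2 0.0 [0.366 0.059 1.525]
az bin: lowest r of points z>.08 (r>.2) ; n table pts; r of nearest below-table
-180 2003 [0.85] 0.2306710162357057 table 361 0.9039606192193724
-165 617 [0.885] 0.1920795773401906 table 219 1
[... 428 characters left out ...]
5471371728 table 14244 3.005290455245258
-30 4121 [2.382] 0.32801976136848476 table 15401 2.679054274227256
-15 1909 [2.339] 0.34323615161696663 table 19427 2.405409503634629
0 0 []  table 27100 0.9825837024789735
15 188 [0.634] 0.08441676121323173 table 35102 1.0291602550110304
30 0 []  table 44120 0.9463166606609372
45 0 []  table 21123 0.8815934104092904
60 0 []  table 7053 0.6531582926100736
75 0 []  table 3760 0.514999166535053
90 0 []  table 2315 0.4390482506734568
105 0 []  table 1327 0.42990601503792186
120 0 []  table 1024 0.43733831585838323
135 0 []  table 501 0.3483690730454821
150 0 []  table 316 0.28556610077123373
165 396 [0.851] 0.2170148257310252 table 352 0.9538358537917857
```

```bash
cat >> h.py <<'E'
def info():
    o=get_obs();M=R.from_quat(o["tool_rot"]).as_matrix();e=o["eef_pos"];a=M[:,2]
    print("t",round(o["clock"],2),"eef",np.round(e,4),"r",round(np.hypot(*e[:2]),3),"az",round(np.degrees(np.arctan2(e[1],e[0])),1),
      "tiltdeg",round(np.degrees(np.arccos(-a[2])),2),"dir",round(np.degrees(np.arctan2(a[1],a[0])),1),"head",round(np.degrees(np.arctan2(M[1,0],M[0,0])),1),
      "yflat",np.round(M[:,1],3),"q",np.round(o["joint_pos"],2),"F",np.round(o["ft_force"],2));return o,M
def path(pts,step=.06):
    """rows through world waypoints at 'step' m, in the tool axes now; printed in groups of 5, each group relative to its own start"""
    o=get_obs();M=R.from_quat(o["tool_rot"]).as_matrix();cur=o["eef_pos"];W=[cur]
    for p in pts:
        p=np.array(p,float);n=max(1,int(np.ceil(np.linalg.norm(p-W[-1])/step)));a=W[-1]
        W+=[a+(p-a)*k/n for k in range(1,n+1)]
    while (len(W)-1)%5: W.append(W[-1])
    for g in range(0,len(W)-1,5):
        print([np.round(M.T@(W[g+k]-W[g])*100,1).tolist() for k in range(1,6)])
def pol(r,az,z): return (r*np.cos(np.radians(az)),r*np.sin(np.radians(az)),z)
E
python3 - <<'E'
from h import *
P=np.concatenate([np.load(n+"_cloud.npy").reshape(-1,3) for n in("scene","side")]);P=P[np.isfinite(P).all(1)]
az=np.degrees(np.arctan2(P[:,1],P[:,0]));r=np.hypot(P[:,0],P[:,1])
k=(np.hypot(P[:,0]-.14,P[:,1]+.48)>.17)&(P[:,2]>.07)&(r>.25)
for a in range(-120,-30,10):
    m=k&(az>=a)&(az<a+10)
    if m.any():print(a,np.percentile(r[m],[1,50]),np.percentile(P[m,2],[50,100]))
o,M=info()
path([pol(.6,10,.40),pol(.45,-20,.42),pol(.42,-50,.42),pol(.42,-80,.42),pol(.42,-110,.42),pol(.45,-135,.40),pol(.55,-150,.36),pol(.70,-150,.33)])
E
```

```text
-100 [1.24971033 1.25241221] [0.11528978 0.18294329]
-90 [1.2352592  1.24902033] [0.14216924 0.28703696]
-80 [0.7193617  1.38803992] [0.17659612 0.2935484 ]
-70 [0.66980843 2.03718001] [0.1710273  0.27329248]
-60 [0.65332573 0.71554524] [0.15857531 0.25257899]
-50 [2.47731084 2.67380774] [0.1438944 0.2275915]
-40 [2.66958733 2.80320533] [0.14753115 0.24978565]
t 7.7 eef [0.749  0.1687 0.3291] r 0.768 az 12.7 tiltdeg 6.41 dir 35.3 head -170.8 yflat [-0.165  0.985  0.049] q [0.2  0.85 1.28 1.89 0.04 0.04] F [-0.25 -0.67 -0.82]
[[4.0, -0.9, -2.2], [7.9, -1.7, -4.5], [11.9, -2.6, -6.7], [15.8, -3.4, -8.9], [19.2, -7.2, -9.8]]
[[3.4, -3.8, -0.9], [6.8, -7.5, -1.7], [10.2, -11.3, -2.6], [13.6, -15.0, -3.5], [17.0, -18.8, -4.3]]
[[4.4, -3.5, -0.6], [8.8, -7.0, -1.2], [13.3, -10.5, -1.9], [17.7, -14.0, -2.5], [22.9, -15.5, -3.1]]
[[5.2, -1.5, -0.6], [10.4, -2.9, -1.2], [15.6, -4.4, -1.8], [20.9, -3.0, -2.3], [26.1, -1.6, -2.7]]
[[5.2, 1.4, -0.5], [10.5, 2.7, -0.9], [14.5, 5.3, -0.7], [18.5, 7.9, -0.5], [22.6, 10.5, -0.3]]
[[4.0, 2.6, 0.2], [9.1, 4.8, 1.2], [14.2, 7.0, 2.1], [19.3, 9.2, 3.0], [24.0, 7.4, 3.5]]
[[4.8, -1.8, 0.4], [9.5, -3.6, 0.9], [9.5, -3.6, 0.9], [9.5, -3.6, 0.9], [9.5, -3.6, 0.9]]
```

>>> arm_command([
  [4, -1, -2],
  [8, -2, -4],
  [12, -3, -6],
  [16, -4, -8],
  [19, -7, -9],
], spin=[0, 0, 0, 0, 0])

```text
clock: 8.32
eef_pos: [0.5649, 0.0638, 0.3973]
tool_rot: [-0.082, 0.995, 0.028, 0.049]
ft_force: [0.5, -0.7, 0.2]
grip_width: 0.0853
grasp_force: 0.0
```

>>> arm_command([
  [3.5, -4, -1],
  [7, -7.5, -1.5],
  [10, -11, -2.5],
  [13.5, -15, -3.5],
  [17, -19, -4],
], spin=[0, 0, 0, 0, 0])

```text
clock: 8.95
eef_pos: [0.4261, -0.1545, 0.4098]
tool_rot: [-0.081, 0.995, 0.028, 0.048]
ft_force: [-1.3, -0.5, 0.2]
grip_width: 0.0857
grasp_force: 0.0
```

>>> arm_command([
  [4.5, -3.5, -0.5],
  [9, -7, -1],
  [13, -10.5, -2],
  [17.5, -14, -2.5],
  [23, -15.5, -3],
], spin=[0, 0, 0, 0, 0])

```text
clock: 9.57
eef_pos: [0.2225, -0.3462, 0.4082]
tool_rot: [-0.081, 0.995, 0.028, 0.047]
ft_force: [-0.1, -0.8, 0.2]
grip_width: 0.0855
grasp_force: 0.0
```

>>> arm_command([
  [5, -1.5, -0.5],
  [10.5, -3, -1],
  [15.5, -4.5, -2],
  [21, -3, -2.5],
  [26, -1.5, -2.5],
], spin=[0, 0, 0, 0, 0])

```text
clock: 10.2
eef_pos: [-0.0335, -0.4024, 0.4073]
tool_rot: [-0.081, 0.995, 0.027, 0.047]
ft_force: [-0.0, -0.7, 0.1]
grip_width: 0.0855
grasp_force: 0.0
```

>>> arm_command([
  [5, 1.5, -0.5],
  [10.5, 2.5, -1],
  [14.5, 5, -0.5],
  [18.5, 8, -0.5],
  [22.5, 10.5, -0.5],
], spin=[0, 0, 0, 0, 0])

```text
clock: 10.82
eef_pos: [-0.2718, -0.3339, 0.3953]
tool_rot: [-0.081, 0.995, 0.028, 0.046]
ft_force: [-0.2, -1.2, 0.9]
grip_width: 0.0856
grasp_force: 0.0
```

```bash
python3 - <<'E'
from h import *
o,M=info()
path([pol(.5,-148,.36),pol(.66,-151,.32)])
# outward push 1 m from there, slightly up, in tool axes
print(M.T@np.array([*pol(1,-151,.0)])*100,M.T@[0,0,1])
p=camera("wrist");save(p,"pics/w3.png",1.2)
E
```

```text
t 10.82 eef [-0.2718 -0.3339  0.3953] r 0.431 az -129.2 tiltdeg 6.19 dir 35.3 head -170.8 yflat [-0.164  0.985  0.047] q [-2.27  0.18  0.34  1.84  0.03 -2.44] F [-0.15 -1.2   0.85]
[[4.7, 3.0, 0.9], [9.5, 6.1, 1.7], [14.2, 9.1, 2.6], [19.6, 8.1, 3.4], [25.1, 7.0, 4.1]]
[[5.4, -1.0, 0.8], [5.4, -1.0, 0.8], [5.4, -1.0, 0.8], [5.4, -1.0, 0.8], [5.4, -1.0, 0.8]]
[ 93.62765385 -33.450727   -10.71966874] [-0.09690451  0.04735897 -0.99416631]
```

View pics/w3.png

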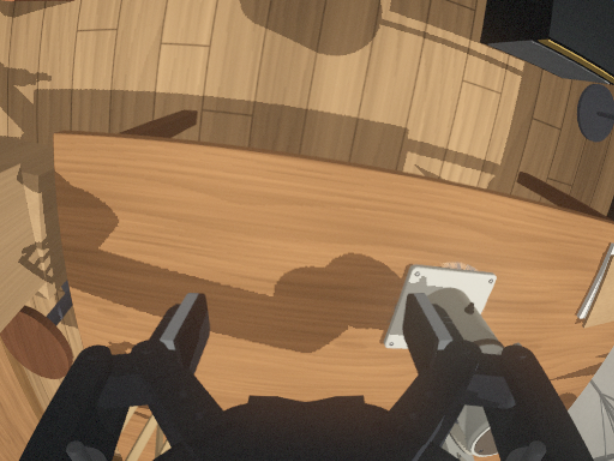

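The wrist picture shows only table and floor beyond its rear edge (row 140) in the direction I'm going. The amplifier at upper right (560,40) is well off to the side.

>>> arm_command([
  [5, 3, 1],
  [9.5, 6, 2],
  [14, 9, 2.5],
  [19.5, 8, 3.5],
  [25, 7, 4],
], spin=[0, 0, 0, 0, 0])

```text
clock: 11.5
eef_pos: [-0.5256, -0.3027, 0.3343]
tool_rot: [-0.08, 0.995, 0.028, 0.046]
ft_force: [0.2, -1.4, 0.9]
grip_width: 0.0853
grasp_force: 0.0
```

>>> arm_command([
  [94, -33, -40],
  [94, -33, -40],
  [94, -33, -40],
  [94, -33, -40],
  [94, -33, -40],
], spin=[0, 0, 0, 0, 0])

```text
clock: 12.12
eef_pos: [-0.5701, -0.3248, 0.3687]
tool_rot: [-0.081, 0.995, 0.027, 0.044]
ft_force: [-0.2, -0.5, 0.1]
grip_width: 0.0854
grasp_force: 0.0
```

```bash
python3 - <<'E'
from h import *
o,M=info()
print(M.T@np.array([*pol(1,-151,.0)])*100,M.T@[0,0,1])
E
```

```text
t 12.12 eef [-0.5701 -0.3248  0.3687] r 0.656 az -150.3 tiltdeg 5.9 dir 36.3 head -170.8 yflat [-0.164  0.985  0.047] q [-2.62  0.8   1.28  2.15 -0.01 -2.78] F [-0.22 -0.54  0.08]
[ 93.68872356 -33.44103945 -10.20391875] [-0.09169477  0.04662007 -0.99469525]
```

>>> arm_command([
  [5.5, -2, 1],
  [11, -4, 2],
  [16.5, -6, 3],
  [22, -8, 4],
  [28, -10, 5],
], spin=[0, 0, 0, 0, 0])

```text
clock: 12.75
eef_pos: [-0.5754, -0.3261, 0.34]
tool_rot: [-0.081, 0.994, 0.036, 0.063]
ft_force: [0.5, 0.5, -0.9]
grip_width: 0.0855
grasp_force: 0.0
```

```bash
python3 - <<'E'
from h import *
o,M=info()
E
```

```text
t 12.75 eef [-0.5754 -0.3261  0.34  ] r 0.661 az -150.5 tiltdeg 8.35 dir 34.6 head -170.9 yflat [-0.165  0.984  0.062] q [-2.62  0.84  1.28  2.15 -0.01 -2.78] F [ 0.46  0.51 -0.87]
```

>>> arm_command([
  [5.5, -2, -5],
  [11, -4, -10],
  [16.5, -6, -15],
  [22, -8, -20],
  [28, -10, -25],
], spin=[0, 0, 0, 0, 0])

```text
clock: 13.38
eef_pos: [-0.5724, -0.3242, 0.3614]
tool_rot: [-0.081, 0.995, 0.03, 0.048]
ft_force: [-0.1, -0.1, -0.3]
grip_width: 0.0854
grasp_force: 0.0
```

```bash
python3 - <<'E'
from h import *
o,M=info()
E
```

```text
t 13.38 eef [-0.5724 -0.3242  0.3614] r 0.658 az -150.5 tiltdeg 6.5 dir 36.1 head -170.8 yflat [-0.164  0.985  0.051] q [-2.62  0.81  1.28  2.15 -0.01 -2.78] F [-0.11 -0.07 -0.25]
```

>>> arm_command([
  [-0.5, 0, -6],
  [-1, 0.5, -12],
  [-1.5, 1, -18],
  [-2, 1, -24],
  [-3, 1.5, -30],
], spin=[0, 0, 0, 0, 0])

```text
clock: 14.0
eef_pos: [-0.5596, -0.315, 0.4268]
tool_rot: [-0.081, 0.997, 0.008, 0.003]
ft_force: [-0.3, -0.1, 0.3]
grip_width: 0.0855
grasp_force: 0.0
```

```bash
python3 - <<'E'
from h import *
o,M=info()
E
```

```text
t 14.0 eef [-0.5596 -0.315   0.4268] r 0.642 az -150.6 tiltdeg 1.02 dir 75.1 head -170.7 yflat [-0.162  0.987  0.016] q [-2.62  0.71  1.27  2.15 -0.01 -2.79] F [-0.28 -0.1   0.33]
```

>>> arm_command([
  [0, 0, -6],
  [0, 0, -12],
  [0, 0, -18],
  [0, 0, -24],
  [0, 0, -30],
], spin=[0, 0, 0, 0, 0])

```text
clock: 14.62
eef_pos: [-0.541, -0.3056, 0.4873]
tool_rot: [-0.082, 0.996, -0.012, -0.04]
ft_force: [-0.1, -0.7, -0.3]
grip_width: 0.0854
grasp_force: 0.0
```

>>> arm_command([
  [0, 0, -6],
  [0, 0, -12],
  [0, 0, -18],
  [0, 0, -24],
  [0, 0, -30],
], spin=[0, 0, 0, 0, 0])

```text
clock: 15.25
eef_pos: [-0.5176, -0.2933, 0.5457]
tool_rot: [-0.082, 0.993, -0.032, -0.084]
ft_force: [-0.2, -0.1, -0.3]
grip_width: 0.0855
grasp_force: 0.0
```

```bash
python3 - <<'E'
from h import *
o,M=info()
E
```

```text
t 15.25 eef [-0.5176 -0.2933  0.5457] r 0.595 az -150.5 tiltdeg 10.28 dir -154.3 head -170.8 yflat [-0.168  0.985 -0.05 ] q [-2.62  0.52  1.27  2.15 -0.01 -2.78] F [-0.24 -0.05 -0.27]
```

>>> arm_command([
  [0, 0, -6],
  [0, 0, -12],
  [0, 0, -18],
  [0, 0, -24],
  [0, 0, -30],
], spin=[0, 0, 0, 0, 0])

```text
clock: 15.88
eef_pos: [-0.4895, -0.278, 0.6013]
tool_rot: [-0.082, 0.987, -0.052, -0.127]
ft_force: [-0.0, -0.8, -0.4]
grip_width: 0.0856
grasp_force: 0.0
```

>>> arm_command([
  [0, 0, -6],
  [0, 0, -12],
  [0, 0, -18],
  [0, 0, -24],
  [0, 0, -24],
], spin=[0, 0, 0, 0, 0])

```text
clock: 16.5
eef_pos: [-0.4573, -0.2601, 0.6532]
tool_rot: [-0.081, 0.98, -0.072, -0.169]
ft_force: [0.1, -0.1, -0.1]
grip_width: 0.0854
grasp_force: 0.0
```

```bash
python3 - <<'E'
from h import *
o,M=info()
A=np.array
path([pol(.45,-140,.5),pol(.42,-110,.40),pol(.42,-80,.36),pol(.42,-50,.33),pol(.42,-20,.33),pol(.42,10,.33),pol(.42,40,.33),pol(.42,70,.33),pol(.42,100,.38),pol(.55,118,.40)])
E
```

```text
t 16.5 eef [-0.4573 -0.2601  0.6532] r 0.526 az -150.4 tiltdeg 21.22 dir -152.1 head -171.8 yflat [-0.184  0.976 -0.114] q [-2.62  0.33  1.27  2.15 -0.01 -2.78] F [ 0.07 -0.14 -0.11]
[[-3.8, -0.8, 2.8], [-7.7, -1.6, 5.6], [-11.5, -2.4, 8.4], [-15.3, -3.2, 11.2], [-19.5, -5.7, 12.1]]
[[-4.1, -2.6, 0.9], [-8.3, -5.1, 1.9], [-12.4, -7.7, 2.8], [-16.6, -10.3, 3.7], [-21.9, -11.6, 3.0]]
[[-5.3, -1.3, -0.7], [-10.6, -2.7, -1.4], [-15.9, -4.0, -2.2], [-21.1, -2.6, -3.4], [-26.2, -1.2, -4.7]]
[[-5.1, 1.4, -1.3], [-10.3, 2.8, -2.5], [-13.8, 6.6, -4.3], [-17.3, 10.4, -6.0], [-20.8, 14.2, -7.8]]
[[-3.5, 3.8, -1.8], [-4.7, 9.0, -2.8], [-5.8, 14.2, -3.9], [-7.0, 19.4, -5.0], [-8.2, 24.6, -6.0]]
[[1.5, 5.2, -0.1], [2.9, 10.5, -0.2], [4.4, 15.7, -0.3], [5.9, 20.9, -0.4], [9.6, 24.8, 0.5]]
[[3.7, 3.9, 0.9], [7.4, 7.7, 1.8], [11.2, 11.6, 2.7], [16.6, 12.9, 3.2], [22.0, 14.2, 3.7]]
[[5.4, 1.3, 0.5], [10.8, 2.6, 1.0], [15.0, 5.2, 1.7], [19.3, 7.7, 2.4], [23.5, 10.3, 3.1]]
[[4.2, 2.6, 0.7], [4.2, 2.6, 0.7], [4.2, 2.6, 0.7], [4.2, 2.6, 0.7], [4.2, 2.6, 0.7]]
```

>>> arm_command([
  [-4, -1, 3],
  [-7.5, -1.5, 5.5],
  [-11.5, -2.5, 8.5],
  [-15.5, -3, 11],
  [-19.5, -5.5, 12],
], spin=[0, 0, 0, 0, 0])

```text
clock: 17.12
eef_pos: [-0.3024, -0.3062, 0.4764]
tool_rot: [-0.081, 0.98, -0.07, -0.167]
ft_force: [0.1, -0.1, 0.9]
grip_width: 0.0856
grasp_force: 0.0
```

>>> arm_command([
  [-4, -2.5, 1],
  [-8.5, -5, 2],
  [-12.5, -7.5, 3],
  [-16.5, -10, 3.5],
  [-22, -11.5, 3],
], spin=[0, 0, 0, 0, 0])

```text
clock: 17.75
eef_pos: [-0.0871, -0.396, 0.3886]
tool_rot: [-0.081, 0.98, -0.071, -0.17]
ft_force: [-0.4, -0.1, -0.2]
grip_width: 0.0859
grasp_force: 0.0
```

>>> arm_command([
  [-5.5, -1.5, -0.5],
  [-10.5, -2.5, -1.5],
  [-16, -4, -2],
  [-21, -2.5, -3.5],
  [-26, -1, -4.5],
], spin=[0, 0, 0, 0, 0])

```text
clock: 18.38
eef_pos: [0.1713, -0.362, 0.343]
tool_rot: [-0.081, 0.979, -0.072, -0.17]
ft_force: [0.7, -0.5, -0.4]
grip_width: 0.0853
grasp_force: 0.0
```

>>> arm_command([
  [-5, 1.5, -1.5],
  [-10.5, 3, -2.5],
  [-14, 6.5, -4.5],
  [-17.5, 10.5, -6],
  [-21, 14, -8],
], spin=[0, 0, 0, 0, 0])

```text
clock: 19.0
eef_pos: [0.3652, -0.1825, 0.3292]
tool_rot: [-0.081, 0.979, -0.072, -0.171]
ft_force: [1.0, -0.4, 0.1]
grip_width: 0.0855
grasp_force: 0.0
```

>>> arm_command([
  [-3.5, 4, -2],
  [-4.5, 9, -3],
  [-6, 14, -4],
  [-7, 19.5, -5],
  [-8, 24.5, -6],
], spin=[0, 0, 0, 0, 0])

```text
clock: 19.62
eef_pos: [0.413, 0.0778, 0.3296]
tool_rot: [-0.081, 0.979, -0.073, -0.171]
ft_force: [1.0, -0.1, 0.0]
grip_width: 0.0853
grasp_force: 0.0
```

>>> arm_command([
  [1.5, 5, 0],
  [3, 10.5, 0],
  [4.5, 15.5, -0.5],
  [6, 21, -0.5],
  [9.5, 25, 0.5],
], spin=[0, 0, 0, 0, 0])

```text
clock: 20.25
eef_pos: [0.2767, 0.3085, 0.3282]
tool_rot: [-0.081, 0.979, -0.073, -0.17]
ft_force: [0.7, 1.0, -1.2]
grip_width: 0.085
grasp_force: 0.0
```

>>> arm_command([
  [3.5, 4, 1],
  [7.5, 7.5, 2],
  [11, 11.5, 2.5],
  [16.5, 13, 3],
  [22, 14, 3.5],
], spin=[0, 0, 0, 0, 0])

```text
clock: 20.88
eef_pos: [0.0341, 0.4079, 0.3559]
tool_rot: [-0.081, 0.979, -0.074, -0.17]
ft_force: [-1.2, 0.1, 0.3]
grip_width: 0.0853
grasp_force: 0.0
```

```bash
python3 - <<'E'
from h import *
o,M=info()
path([pol(.45,95,.38),pol(.58,111,.45),pol(.62,111,.5)])
E
```

```text
t 20.88 eef [0.0341 0.4079 0.3559] r 0.409 az 85.2 tiltdeg 21.39 dir -151.8 head -171.8 yflat [-0.184  0.976 -0.117] q [1.29 0.23 0.25 1.86 0.26 1.09] F [-1.16  0.1   0.34]
[[3.6, 2.5, -0.3], [7.1, 5.0, -0.6], [11.3, 7.9, -1.3], [15.5, 10.7, -1.9], [19.7, 13.5, -2.6]]
[[4.2, 2.8, -0.7], [5.5, 4.5, -3.1], [6.8, 6.2, -5.5], [6.8, 6.2, -5.5], [6.8, 6.2, -5.5]]
```

>>> arm_command([
  [3.5, 2.5, 0],
  [7, 5, -0.5],
  [11.5, 8, -1.5],
  [15.5, 10.5, -2],
  [19.5, 13.5, -2.5],
], spin=[0, 0, 0, 0, 0])

```text
clock: 21.5
eef_pos: [-0.1635, 0.5178, 0.4317]
tool_rot: [-0.081, 0.979, -0.073, -0.17]
ft_force: [0.3, 0.2, -0.1]
grip_width: 0.0853
grasp_force: 0.0
```

>>> arm_command([
  [4, 3, -0.5],
  [5.5, 4.5, -3],
  [7, 6, -5.5],
  [8.5, 6, -9],
  [10, 6, -13],
], spin=[0, 0, 0, 0, 0])

```text
clock: 22.12
eef_pos: [-0.2265, 0.5358, 0.4874]
tool_rot: [-0.075, 0.98, -0.042, -0.178]
ft_force: [-0.1, -0.6, 1.3]
grip_width: 0.0851
grasp_force: 0.0
```

```bash
python3 - <<'E'
from h import *
o,M=info();print(M[2])
E
```

```text
t 22.12 eef [-0.2265  0.5358  0.4874] r 0.582 az 112.9 tiltdeg 21.05 dir -162.3 head -171.8 yflat [-0.162  0.985 -0.055] q [1.78 0.54 1.08 2.15 0.37 1.62] F [-0.12 -0.64  1.28]
[ 0.35491802 -0.05543439 -0.9332525 ]
```

>>> arm_command([
  [2, -0.5, -5.5],
  [4, -1, -11],
  [6, -1, -16],
  [6, -1, -16],
  [6, -1, -16],
], spin=[0, 0, 0, 0, 0])

```text
clock: 22.75
eef_pos: [-0.2358, 0.4875, 0.5421]
tool_rot: [-0.07, 0.98, -0.013, -0.187]
ft_force: [-0.9, 0.4, 0.2]
grip_width: 0.0853
grasp_force: 0.0
```

```bash
python3 - <<'E'
from h import *
o,M=info();print(M[2])
A=np.array([np.cos(np.radians(9.2)),np.sin(np.radians(9.2)),0]);print("tool z dot caddy y",M[:,2]@[-A[1],A[0],0])
path([pol(.42,95,.38),pol(.42,70,.3),pol(.5,40,.26)])
E
```

```text
t 22.75 eef [-0.2358  0.4875  0.5421] r 0.542 az 115.8 tiltdeg 21.62 dir -172.1 head -171.9 yflat [-0.141  0.99   0.001] q [1.81 0.42 1.04 2.15 0.38 1.68] F [-0.9   0.44  0.22]
[ 0.36843989  0.00149354 -0.92965037]
tool z dot caddy y 0.008448914290137208
[[-4.7, -1.9, 1.6], [-9.4, -3.9, 3.3], [-14.0, -5.8, 4.9], [-18.7, -7.7, 6.5], [-23.4, -9.7, 8.1]]
[[-4.8, -1.2, 0.2], [-9.6, -2.5, 0.5], [-14.4, -3.7, 0.7], [-19.2, -4.9, 1.0], [-23.7, -7.0, 0.0]]
[[-4.5, -2.1, -0.9], [-9.0, -4.3, -1.9], [-13.5, -6.4, -2.8], [-18.0, -8.5, -3.7], [-18.0, -8.5, -3.7]]
```

>>> arm_command([
  [-4.5, -2, 1.5],
  [-9.5, -4, 3.5],
  [-14, -6, 5],
  [-18.5, -7.5, 6.5],
  [-23.5, -9.5, 8],
], spin=[0, 0, 0, -1, -1])

```text
clock: 23.38
eef_pos: [-0.0342, 0.4201, 0.3791]
tool_rot: [-0.078, 0.979, -0.011, -0.188]
ft_force: [1.0, 0.1, -0.4]
grip_width: 0.0858
grasp_force: 0.0
```

>>> arm_command([
  [-5, -1, 0],
  [-9.5, -2.5, 0.5],
  [-14.5, -3.5, 0.5],
  [-19, -5, 1],
  [-23.5, -7, 0],
], spin=[0, 0, 0, 0, 0])

```text
clock: 24.0
eef_pos: [0.1922, 0.3856, 0.2915]
tool_rot: [-0.078, 0.979, -0.012, -0.189]
ft_force: [-0.1, 0.9, 0.2]
grip_width: 0.0853
grasp_force: 0.0
```

```bash
python3 - <<'E'
from h import *
o,M=info()
path([(.46,.32,.26),(.6,.28,.16),(.6452,.2781,.09)],.05)
E
```

```text
t 24.0 eef [0.1922 0.3856 0.2915] r 0.431 az 63.5 tiltdeg 21.83 dir -171.8 head -170.8 yflat [-0.157  0.988  0.006] q [0.92 0.29 0.16 1.72 0.26 0.73] F [-0.09  0.92  0.19]
[[-4.1, -1.8, -1.1], [-8.2, -3.6, -2.2], [-12.4, -5.4, -3.3], [-16.5, -7.1, -4.4], [-20.6, -8.9, -5.5]]
[[-4.1, -1.8, -1.1], [-8.1, -3.3, -0.0], [-12.1, -4.9, 1.1], [-16.1, -6.4, 2.2], [-20.1, -8.0, 3.2]]
[[-3.4, -0.5, 2.4], [-6.7, -0.9, 4.8], [-6.7, -0.9, 4.8], [-6.7, -0.9, 4.8], [-6.7, -0.9, 4.8]]
```

>>> arm_command([
  [-4, -2, -1],
  [-8, -3.5, -2],
  [-12.5, -5.5, -3.5],
  [-16.5, -7, -4.5],
  [-20.5, -9, -5.5],
], spin=[0, 0, 0, 0, 0])

```text
clock: 24.62
eef_pos: [0.415, 0.3305, 0.2669]
tool_rot: [-0.078, 0.979, -0.011, -0.189]
ft_force: [1.3, 0.6, -0.0]
grip_width: 0.0855
grasp_force: 0.0
```

>>> arm_command([
  [-4, -2, -1],
  [-8, -3.5, 0],
  [-12, -5, 1],
  [-16, -6.5, 2],
  [-20, -8, 3],
], spin=[0, 0, 0, 0, 0])

```text
clock: 25.25
eef_pos: [0.5995, 0.2797, 0.1638]
tool_rot: [-0.078, 0.979, -0.011, -0.189]
ft_force: [0.7, 0.7, 0.7]
grip_width: 0.0854
grasp_force: 0.0
```

>>> arm_command([
  [-3.5, -0.5, 2.5],
  [-6.5, -1, 5],
  [-6.5, -1, 5],
  [-6.5, -1, 5],
  [-6.5, -1, 5],
], spin=[0, 0, 0, 0, 0])

```text
clock: 25.88
eef_pos: [0.642, 0.2783, 0.0992]
tool_rot: [-0.079, 0.979, -0.01, -0.185]
ft_force: [-0.7, -0.2, 0.9]
grip_width: 0.0856
grasp_force: 0.0
```

```bash
python3 - <<'E'
from h import *
o,M=info()
path([(.6452,.2781,.017)],.025)
np.set_printoptions(precision=4,suppress=True)
for n in("scene","side"):
    p=camera(n)
    for t,z in(("caddy_handle",.032),("caddy_bar",.072)):
        for q in landmark_of(p,t)[:1]:print(n,t,q["confidence"],px2w(p,q["centre"],n,z=z))
    W=cloud(p).reshape(-1,3);c=W[(np.hypot(W[:,0]-.652,W[:,1]-.279)<.035)&(W[:,2]>.046)&(W[:,2]<.053)]
    print(len(c),c.mean(0) if len(c) else "")
p=camera("wrist");save(p,"pics/w4.png",1.2)
E
```

```text
t 25.88 eef [0.642  0.2783 0.0992] r 0.7 az 23.4 tiltdeg 21.4 dir -172.4 head -170.7 yflat [-0.158  0.987  0.01 ] q [0.37 1.17 1.26 2.02 0.09 0.2 ] F [-0.69 -0.21  0.85]
[[-0.8, -0.0, 1.9], [-1.6, -0.1, 3.8], [-2.5, -0.1, 5.7], [-3.3, -0.2, 7.5], [-3.3, -0.2, 7.5]]
scene caddy_handle 0.97 [0.6543 0.2805 0.032 ]
scene caddy_bar 0.84 [0.5829 0.2692 0.072 ]
191 [0.6396 0.2769 0.0492]
side caddy_handle 0.78 [0.6495 0.275  0.032 ]
side caddy_bar 0.73 [0.5862 0.2761 0.072 ]
170 [0.6382 0.2781 0.0497]
```

View pics/w4.png

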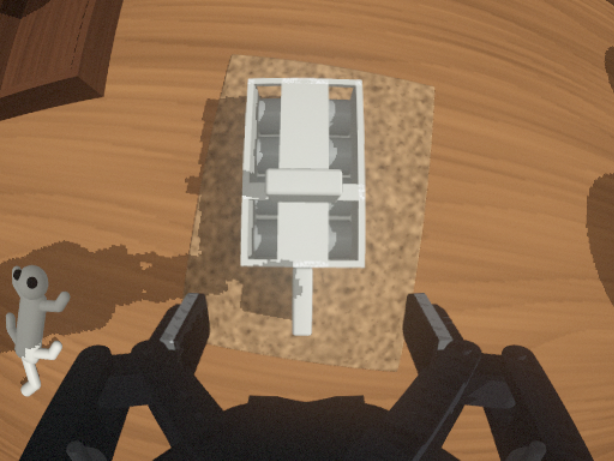

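The picture shows the handle at (302,300), midway between the open fingers, with the caddy parallel to the tool axis and the gecko at (35,320) clear of the gripper. I'll descend and grip.

>>> arm_command([
  [-0.8, 0, 2],
  [-1.6, 0, 4],
  [-2.4, 0, 6],
  [-3.2, -0.1, 7.6],
  [-3.2, -0.1, 7.6],
], spin=[0, 0, 0, 0, 0])

```text
clock: 26.85
eef_pos: [0.6424, 0.277, 0.0115]
tool_rot: [-0.078, 0.979, -0.011, -0.189]
ft_force: [-0.1, 0.3, 0.2]
grip_width: 0.0853
grasp_force: 0.0
```

```bash
python3 - <<'E'
from h import *
o,M=info()
path([(.6452,.2781,.017)],.025)
p=camera("side");save(p,"pics/s5.png",1)
im=cv2.imread("pics/s5.png");cv2.imwrite("pics/s5c.png",cv2.resize(im[160:340,60:300],None,fx=2.5,fy=2.5))
E
```

```text
t 26.85 eef [0.6424 0.277  0.0115] r 0.7 az 23.3 tiltdeg 21.85 dir -172.1 head -170.8 yflat [-0.157  0.988  0.008] q [0.37 1.18 1.06 1.82 0.09 0.19] F [-0.07  0.33  0.22]
[[-0.1, 0.1, -0.6], [-0.1, 0.1, -0.6], [-0.1, 0.1, -0.6], [-0.1, 0.1, -0.6], [-0.1, 0.1, -0.6]]
```

View pics/s5c.png

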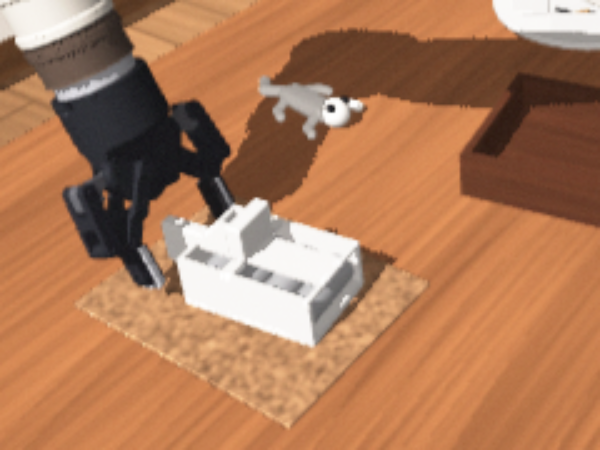

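The crop shows the fingers astride the fin (165,235) with the gecko (310,105) untouched. Closing now.

>>> arm_command([
  [0, 0, -0.5],
  [0, 0, -0.5],
  [0, 0, -0.5],
  [0, 0, -0.5],
  [0, 0, -0.5],
], spin=[0, 0, 0, 0, 0], jaw=0.5)

```text
clock: 27.52
eef_pos: [0.6455, 0.2777, 0.0186]
tool_rot: [-0.078, 0.979, -0.011, -0.187]
ft_force: [0.2, -0.5, 1.6]
grip_width: 0.0111
grasp_force: 59.1
```

>>> arm_command([
  [0, 0, 0],
  [0, 0, 0],
  [0, 0, 0],
  [0, 0, 0],
  [0, 0, 0],
], spin=[0, 0, 0, 0, 0])

```text
clock: 28.15
eef_pos: [0.6455, 0.2777, 0.0185]
tool_rot: [-0.078, 0.979, -0.01, -0.187]
ft_force: [0.4, 0.0, 4.4]
grip_width: 0.0116
grasp_force: 59.4
```

```bash
python3 - <<'E'
from h import *
o,M=info();print(M[2])
path([o["eef_pos"]+[-.02,-.01,.05],o["eef_pos"]+[-.08,-.08,.15]],.03)
E
```

```text
t 28.15 eef [0.6455 0.2777 0.0185] r 0.703 az 23.3 tiltdeg 21.6 dir -172.3 head -170.8 yflat [-0.157  0.988  0.009] q [0.37 1.19 1.09 1.84 0.09 0.19] F [0.4  0.02 4.42]
[ 0.36801037  0.0088911  -0.92977918]
[[1.9, -0.3, -1.9], [3.8, -0.6, -3.9], [5.9, -1.8, -5.2], [7.9, -3.0, -6.6], [10.0, -4.2, -7.9]]
[[2.0, -1.2, -1.4], [4.1, -2.4, -2.7], [4.1, -2.4, -2.7], [4.1, -2.4, -2.7], [4.1, -2.4, -2.7]]
```

>>> arm_command([
  [0.7, 0, -0.8],
  [1.4, -0.2, -1.6],
  [2.2, -0.3, -2.4],
  [3, -0.4, -3.2],
  [3.8, -0.6, -4],
], spin=[0, 0, 0, 0, 0])

```text
clock: 28.78
eef_pos: [0.6257, 0.2681, 0.07]
tool_rot: [-0.078, 0.979, -0.01, -0.187]
ft_force: [-0.1, 0.9, -8.8]
grip_width: 0.0114
grasp_force: 59.1
```

>>> arm_command([
  [0, 0, 0],
  [0, 0, 0],
  [0, 0, 0],
  [0, 0, 0],
  [0, 0, 0],
], spin=[0, 0, 0, 0, 0])

```text
clock: 29.4
eef_pos: [0.6263, 0.2683, 0.0698]
tool_rot: [-0.078, 0.979, -0.01, -0.187]
ft_force: [4.1, 0.4, 0.5]
grip_width: 0.0108
grasp_force: 60.4
```

```bash
cat >> h.py <<'E'
def orient(n="side"):
    """caddy tilt: landmark rays/points in a view -> 3D by depth"""
    p=camera(n);out={}
    for t in("caddy_handle","caddy_bar","caddy_mouth"):
        for q in landmark_of(p,t)[:1]: out[t]=(np.round(q["confidence"],2),np.round(px2w(p,q["centre"],n),4))
    return p,out
E
python3 - <<'E'
from h import *
o,M=info();print(o["ft_torque"])
p,d=orient("side");print(d)
save(p,"pics/s6.png",1);im=cv2.imread("pics/s6.png");cv2.imwrite("pics/s6c.png",cv2.resize(im[130:340,60:340],None,fx=2.5,fy=2.5))
W=cloud(p).reshape(-1,3)
E
```

```text
t 29.4 eef [0.6263 0.2683 0.0698] r 0.681 az 23.2 tiltdeg 21.57 dir -172.3 head -170.8 yflat [-0.157  0.988  0.009] q [0.37 1.08 0.99 1.85 0.08 0.19] F [4.12 0.36 0.53]
[ 0.03156651 -0.86519764 -0.00844152]
{'caddy_handle': (np.float64(0.77), array([0.6221, 0.279 , 0.094 ])), 'caddy_bar': (np.float64(0.82), array([0.5525, 0.2684, 0.1015])), 'caddy_mouth': (np.float64(0.7), array([0.5144, 0.2514, 0.0073]))}
```

View pics/s6c.png

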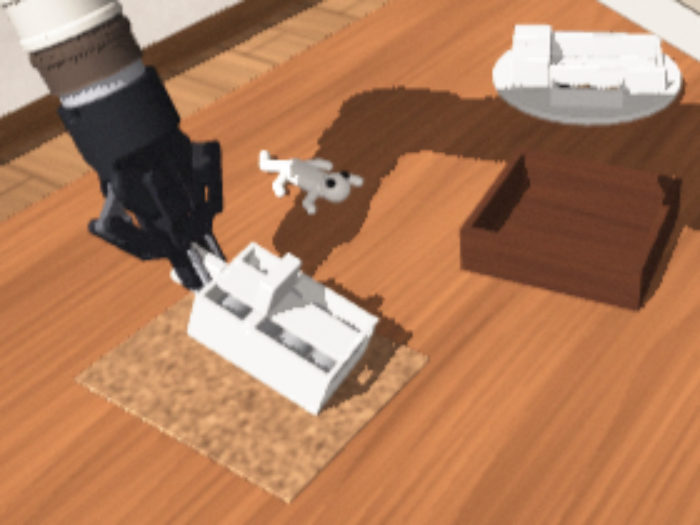

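The crop shows the caddy sagged about the pads: its mouth edge rests on the mat (320,405) and all the slides are still in. I'll put it back flat and regrip with the fingertips against its back wall, so it can't pivot.

>>> arm_command([
  [-0.8, 0.1, 0.8],
  [-1.6, 0.2, 1.7],
  [-2.4, 0.4, 2.5],
  [-3.2, 0.5, 3.3],
  [-3.8, 0.6, 3.9],
], spin=[0, 0, 0, 0, 0])

```text
clock: 30.22
eef_pos: [0.6436, 0.2761, 0.0192]
tool_rot: [-0.078, 0.978, -0.012, -0.191]
ft_force: [-9.1, -9.7, 25.4]
grip_width: 0.0109
grasp_force: 61.8
```

```bash
python3 - <<'E'
from h import *
o,M=info();print(o["ft_torque"])
for n in("side","scene"):
    W=cloud(camera(n)).reshape(-1,3);W=W[np.isfinite(W).all(1)]
    c=W[(np.hypot(W[:,0]-.57,W[:,1]-.266)<.06)&(W[:,2]>.035)&(W[:,2]<.075)]
    # plane of the caddy top between mouth and bar
    from numpy.linalg import lstsq
    for _ in range(4):
        A=np.c_[c[:,:2],np.ones(len(c))];k=lstsq(A,c[:,2],rcond=None)[0];c=c[abs(A@k-c[:,2])<.004]
    print(n,len(c),"slope deg",np.degrees(np.arctan(k[:2])),"z at .57",k@[.57,.266,1])
E
```

```text
t 30.23 eef [0.6436 0.2761 0.0192] r 0.7 az 23.2 tiltdeg 22.02 dir -171.8 head -170.8 yflat [-0.157  0.988  0.006] q [0.37 1.19 1.09 1.85 0.08 0.19] F [-9.06 -9.7  25.42]
[-2.42180402  3.55978136  0.96964172]
side 774 slope deg [-0.10780214 -0.97008809] z at .57 0.050156880652502775
scene 242 slope deg [ 5.24205456 -4.83585093] z at .57 0.051781929798888335
```

>>> arm_command([
  [0, 0, 0],
  [0, 0, 0],
  [0, 0, 0],
  [0, 0, -0.1],
  [0, 0, -0.1],
], spin=[0, 0, 0, 0, 0], jaw=2.2)

```text
clock: 30.95
eef_pos: [0.6461, 0.278, 0.0201]
tool_rot: [-0.078, 0.979, -0.01, -0.187]
ft_force: [-0.6, -0.3, -0.3]
grip_width: 0.022
grasp_force: 0.0
```

>>> arm_command([
  [0.1, 0, 0.04],
  [0.2, 0, 0.08],
  [0.3, 0, 0.12],
  [0.4, 0, 0.16],
  [0.4, 0, 0.16],
], spin=[0, 0, 0, 0, 0])

```text
clock: 31.58
eef_pos: [0.6416, 0.2772, 0.0201]
tool_rot: [-0.078, 0.979, -0.01, -0.187]
ft_force: [0.7, 0.1, 0.5]
grip_width: 0.0218
grasp_force: 0.0
```

>>> arm_command([
  [0.1, 0, 0.04],
  [0.2, 0, 0.08],
  [0.3, 0, 0.12],
  [0.3, 0, 0.12],
  [0.3, 0, 0.12],
], spin=[0, 0, 0, 0, 0])

```text
clock: 32.2
eef_pos: [0.6387, 0.2767, 0.02]
tool_rot: [-0.078, 0.979, -0.01, -0.187]
ft_force: [-0.4, -0.2, -0.0]
grip_width: 0.022
grasp_force: 0.3
```

```bash
python3 - <<'E'
from h import *
np.set_printoptions(precision=4,suppress=True)
o,M=info();g=o["eef_pos"]-.0187*M[:,2];print("grasp",g)
for n in("side","scene"):
    p=camera(n);W=cloud(p).reshape(-1,3);W=W[np.isfinite(W).all(1)]
    c=W[(np.hypot(W[:,0]-.585,W[:,1]-.268)<.05)&(W[:,2]>.076)&(W[:,2]<.086)]
    print(n,"bar",len(c),cv2.minAreaRect(c[:,:2].astype(np.float32)),c[:,2].mean())
E
```

```text
t 32.2 eef [0.6387 0.2767 0.02  ] r 0.696 az 23.4 tiltdeg 21.62 dir -172.3 head -170.8 yflat [-0.157  0.988  0.009] q [0.37 1.16 1.03 1.81 0.09 0.2 ] F [-0.4  -0.24 -0.  ]
grasp [0.6455 0.2776 0.0374]
side bar 140 ((0.5842852592468262, 0.2691829800605774), (0.016281109303236008, 0.04089454561471939), 9.177885055541992) 0.08089593052430945
scene bar 84 ((0.5837380886077881, 0.2713108956813812), (0.017190130427479744, 0.030743619427084923), 8.057780265808105) 0.08055323688398357
```

>>> arm_command([
  [0, 0, 0.2],
  [0.1, 0, 0.34],
  [0.2, 0, 0.38],
  [0.3, 0, 0.42],
  [0.3, 0, 0.42],
], spin=[0, 0, 0, 0, 0])

```text
clock: 32.92
eef_pos: [0.6357, 0.2762, 0.0181]
tool_rot: [-0.078, 0.98, -0.01, -0.185]
ft_force: [5.1, -0.2, 2.6]
grip_width: 0.0217
grasp_force: 2.7
```

>>> arm_command([
  [0.1, 0, 0.04],
  [0.2, 0, 0.08],
  [0.2, 0, 0.08],
  [0.2, 0, 0.08],
  [0.2, 0, 0.08],
], spin=[0, 0, 0, 0, 0])

```text
clock: 33.55
eef_pos: [0.6335, 0.2759, 0.018]
tool_rot: [-0.078, 0.979, -0.01, -0.186]
ft_force: [5.6, 0.5, 2.5]
grip_width: 0.0221
grasp_force: 2.6
```

>>> arm_command([
  [0, 0, 0],
  [0, 0, 0],
  [0, 0, 0],
  [0, 0, 0],
  [0, 0, 0],
], spin=[0, 0, 0, 0, 0], jaw=0.5)

```text
clock: 34.17
eef_pos: [0.6332, 0.2756, 0.0179]
tool_rot: [-0.078, 0.979, -0.011, -0.186]
ft_force: [5.2, 0.9, 4.3]
grip_width: 0.011
grasp_force: 61.5
```

>>> arm_command([
  [0.4, 0, -0.8],
  [0.7, 0, -1.6],
  [1, 0, -2.4],
  [1.3, 0, -3.2],
  [1.6, 0, -4],
], spin=[0, 0, 0, 0, 0])

```text
clock: 34.8
eef_pos: [0.6321, 0.2753, 0.0608]
tool_rot: [-0.078, 0.979, -0.01, -0.187]
ft_force: [-0.7, 0.1, -7.9]
grip_width: 0.0114
grasp_force: 62.0
```

>>> arm_command([
  [0.2, 0, -0.4],
  [0.2, 0, -0.4],
  [0.2, 0, -0.4],
  [0.2, 0, -0.4],
  [0.2, 0, -0.4],
], spin=[0, 0, 0, 0, 0])

```text
clock: 35.42
eef_pos: [0.6316, 0.2751, 0.0644]
tool_rot: [-0.078, 0.979, -0.01, -0.188]
ft_force: [-0.1, -0.4, -7.0]
grip_width: 0.0113
grasp_force: 62.1
```

```bash
cat >> h.py <<'E'
def top(n="side",dz=0.,c0=(.57,.266)):
    p=camera(n);W=cloud(p).reshape(-1,3);W=W[np.isfinite(W).all(1)]
    c=W[(np.hypot(W[:,0]-c0[0],W[:,1]-c0[1])<.06)&(W[:,2]>.035+dz)&(W[:,2]<.075+dz)]
    rng=np.random.default_rng(0);best=None
    for _ in range(300):
        s=c[rng.choice(len(c),3,False)];nn=np.cross(s[1]-s[0],s[2]-s[0]);nn/=np.linalg.norm(nn)+1e-12
        if abs(nn[2])<.6: continue
        k=(abs((c-s[0])@nn)<.002).sum()
        if best is None or k>best[0]: best=(k,nn*np.sign(nn[2]))
    print(n,"top plane",best[0],len(c),np.round(best[1],3));return p
E
python3 - <<'E'
from h import *
o,M=info()
p=top("side",.045);save(p,"pics/s7.png",1);im=cv2.imread("pics/s7.png");cv2.imwrite("pics/s7c.png",cv2.resize(im[130:340,60:340],None,fx=2.5,fy=2.5))
E
```

```text
t 35.42 eef [0.6316 0.2751 0.0644] r 0.689 az 23.5 tiltdeg 21.67 dir -172.3 head -170.8 yflat [-0.157  0.988  0.009] q [0.37 1.11 1.05 1.88 0.09 0.2 ] F [-0.06 -0.41 -7.02]
side top plane 736 1534 [-0.004  0.018  1.   ]
```

View pics/s7c.png

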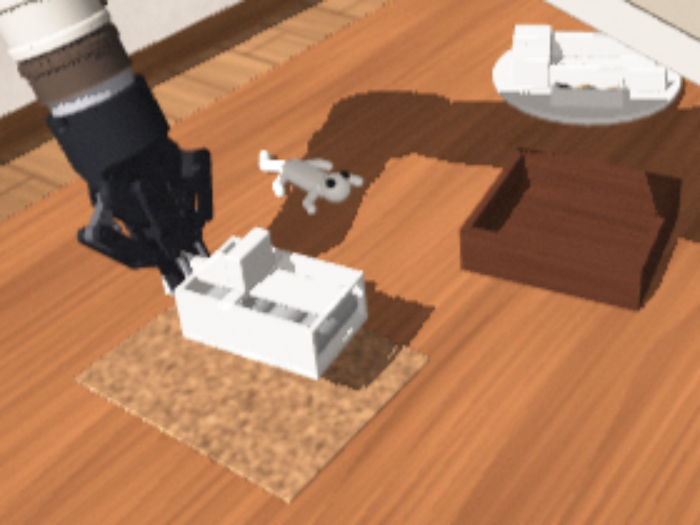

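The crop shows the caddy held level above the mat at (270,310), so the regrip holds. Next I'll carry it to the tray, spinning about the leaning tool axis, which tips the mouth down.

```bash
cat > plan.py <<'E'
from h import *
C=np.array([.4497,-.011,0.])
def G(phi,M0,zm,back):
    """grasp point so that the mouth hangs over the tray, phi in deg spun from level"""
    e=np.array([np.cos(np.radians(9.2)),np.sin(np.radians(9.2)),0]);z=np.array([0,0,1.])
    v=-.137*e-.028*z;rot=R.from_rotvec(M0[:,2]*np.radians(phi));w=rot.apply(v);m=rot.apply(-e);m[2]=0;m/=np.linalg.norm(m)
    return C+z*zm-back*m-w
def emit(rows,M,p0):
    """rows: (phi_total_from_now, TCP); prints calls of 5"""
    cur=(0.,np.array(p0))
    for i in range(0,len(rows),5):
        Mk=M@R.from_rotvec([0,0,np.radians(cur[0])]).as_matrix();S=[]
        for ph,t in rows[i:i+5]:S.append((np.round(Mk.T@(t-cur[1])*100,1).tolist(),round(ph-cur[0],1)))
        print([s[0] for s in S],[s[1] for s in S]);cur=rows[i+4]
E
python3 - <<'E'
from plan import *
o,M=info();p=o["eef_pos"];d=.0187*M[:,2]
end=G(60,M,.10,.03)+d;print("end60",end,"G100",G(100,M,.075,.03)+d,"G140",G(140,M,.075,.03)+d,"G180",G(180,M,.075,.035)+d)
rows=[];lift=p+[-.01,-.02,.11]
for k in range(1,4): rows.append((0,p+(lift-p)*k/3))
for k in range(1,13):
    s=k/12;s=3*s*s-2*s**3;rows.append((60*s,lift+(end-lift)*s))
emit(rows,M,p)
E
```

```text
t 35.48 eef [0.6316 0.2752 0.0644] r 0.689 az 23.5 tiltdeg 21.66 dir -172.3 head -170.8 yflat [-0.157  0.988  0.009] q [0.37 1.11 1.05 1.88 0.09 0.2 ] F [-0.05 -0.48 -7.68]
end60 [ 0.56188175 -0.12050532  0.13108304] G100 [ 0.4752756  -0.1546444   0.13500882] G140 [ 0.38508529 -0.12168194  0.16102371] G180 [ 0.32914331 -0.03215266  0.17195504]
[[1.8, -0.6, -3.3], [3.5, -1.1, -6.5], [5.3, -1.7, -9.8], [5.5, -2.4, -9.6], [6.0, -4.4, -9.2]] [0.0, 0.0, 0.0, 1.2, 4.4]
[[0.5, -3.0, 0.7], [1.2, -6.8, 1.5], [2.0, -11.1, 2.4], [2.8, -15.7, 3.4], [3.7, -20.2, 4.4]] [4.9, 11.1, 18.1, 25.6, 33.0]
[[-1.7, -4.0, 0.9], [-3.2, -7.6, 1.8], [-4.4, -10.4, 2.4], [-5.2, -12.3, 2.9], [-5.4, -13.0, 3.0]] [7.0, 13.2, 18.1, 21.4, 22.6]
```

```bash
python3 - <<'E'
from plan import *
from kin import ik
o,M=info();p=o["eef_pos"];d=.0187*M[:,2]
end=G(60,M,.10,.03)+d
lift=p+[-.08,-.06,.10]
for q in(p,lift,.5*(lift+end),end):
    s=ik(np.hypot(*q[:2]),q[2],np.radians(-21.7),(1,.9,1.9));print(q,np.linalg.norm(s.fun)*1e3,s.x)
rows=[]
for k in range(1,6): rows.append((0,p+(lift-p)*k/5))
for k in range(1,11):
    s=k/10;s=3*s*s-2*s**3;rows.append((60*s,lift+(end-lift)*s))
emit(rows,M,p)
E
```

```text
t 35.48 eef [0.6316 0.2752 0.0644] r 0.689 az 23.5 tiltdeg 21.66 dir -172.3 head -170.8 yflat [-0.157  0.988  0.009] q [0.37 1.11 1.05 1.88 0.09 0.2 ] F [-0.05 -0.48 -7.68]
[0.63160249 0.2751673  0.06443778] 1.817271016664519e-07 [1.12236759 1.06204974 1.88921493]
[0.55160249 0.2151673  0.16443778] 9.770878527509487e-06 [0.78816158 0.64407293 1.8054441 ]
[0.55674212 0.04733099 0.14776041] 4.478413981371349e-06 [0.7170574  0.46674073 1.69921612]
[ 0.56188175 -0.12050532  0.13108304] 5.252051790417744e-10 [0.76253719 0.50756633 1.69456192]
[[2.4, -0.9, -1.2], [4.8, -1.8, -2.4], [7.2, -2.7, -3.6], [9.5, -3.7, -4.9], [11.9, -4.6, -6.1]] [0.0, 0.0, 0.0, 0.0, 0.0]
[[0.1, -0.9, 0.1], [0.3, -3.5, 0.5], [0.6, -7.2, 0.9], [1.0, -11.7, 1.5], [1.4, -16.7, 2.2]] [1.7, 6.2, 13.0, 21.1, 30.0]
[[-2.1, -4.5, 0.6], [-4.0, -8.6, 1.2], [-5.6, -12.0, 1.7], [-6.7, -14.3, 2.1], [-7.1, -15.1, 2.2]] [8.9, 17.0, 23.8, 28.3, 30.0]
```

>>> arm_command([
  [1.5, -0.5, -0.8],
  [4.5, -1.5, -2.2],
  [7.5, -2.8, -3.8],
  [10.2, -4, -5.2],
  [12, -4.6, -6],
], spin=[0, 0, 0, 0, 0])

```text
clock: 36.1
eef_pos: [0.5504, 0.2142, 0.1664]
tool_rot: [-0.078, 0.979, -0.01, -0.186]
ft_force: [0.2, 0.2, -7.9]
grip_width: 0.011
grasp_force: 65.6
```

>>> arm_command([
  [0.1, -1, 0.1],
  [0.3, -3.5, 0.5],
  [0.6, -7.2, 0.9],
  [1, -11.7, 1.5],
  [1.4, -16.7, 2.2],
], spin=[1.5, 6, 13, 21, 30])

```text
clock: 36.72
eef_pos: [0.5565, 0.0456, 0.1461]
tool_rot: [0.18, 0.965, -0.059, -0.178]
ft_force: [0.3, -0.4, -7.9]
grip_width: 0.0112
grasp_force: 65.6
```

>>> arm_command([
  [-2.1, -4.5, 0.6],
  [-4, -8.6, 1.2],
  [-5.6, -12, 1.7],
  [-6.7, -14.3, 2.1],
  [-7.1, -15.1, 2.2],
], spin=[9, 17, 24, 28.5, 30])

```text
clock: 37.35
eef_pos: [0.561, -0.1225, 0.1292]
tool_rot: [0.424, 0.886, -0.103, -0.158]
ft_force: [0.3, 0.8, -7.5]
grip_width: 0.0112
grasp_force: 65.3
```

```bash
python3 - <<'E'
from plan import *
o,M=info();p=o["eef_pos"];d=.0187*M[:,2];print(M[:,0],"phi?")
M0=M@R.from_rotvec([0,0,np.radians(-60)]).as_matrix()
rows=[]
for a in (2,5,9,13,17,21,25,29,33,37,40,43,46,49,52,56,60,64,68,72,76,80,83,86,88,90,92,94,96,98,101,104,107,110,113,115,117,119,120,120):
    ph=60+a;w=min(1,a/30);zm=.10-.025*w
    q=G(ph,M0,zm,.03)+d;rows.append((a,q if a>0 else p))
emit(rows,M,G(60,M0,.10,.03)+d);print("start should be",G(60,M0,.10,.03)+d)
E
```

```text
t 37.35 eef [ 0.561  -0.1225  0.1292] r 0.574 az -12.3 tiltdeg 21.72 dir -172.5 head 127.0 yflat [ 0.718  0.62  -0.316] q [-0.16  0.75  0.49  1.67 -0.11  0.75] F [ 0.28  0.83 -7.54]
[-0.59103171  0.78326265  0.19282412] phi?
[[-0.0, -0.4, 0.2], [-0.1, -1.1, 0.5], [-0.0, -2.0, 0.8], [0.0, -2.9, 1.2], [0.2, -3.7, 1.6]] [2.0, 5.0, 9.0, 13.0, 17.0]
[[-0.0, -0.9, 0.4], [0.0, -1.7, 0.8], [0.1, -2.6, 1.1], [0.3, -3.5, 1.3], [0.6, -4.5, 1.3]] [4, 8, 12, 16, 20]
[[-0.0, -0.7, 0.1], [0.0, -1.5, 0.1], [0.1, -2.2, 0.2], [0.2, -3.0, 0.2], [0.3, -3.7, 0.3]] [3, 6, 9, 12, 15]
[[-0.0, -1.0, 0.1], [0.1, -2.0, 0.1], [0.2, -3.0, 0.2], [0.4, -4.0, 0.3], [0.7, -5.0, 0.4]] [4, 8, 12, 16, 20]
[[-0.0, -1.0, 0.1], [0.1, -2.1, 0.1], [0.2, -2.8, 0.2], [0.3, -3.6, 0.2], [0.4, -4.1, 0.3]] [4, 8, 11, 14, 16]
[[-0.0, -0.5, 0.0], [0.0, -1.1, 0.1], [0.0, -1.6, 0.1], [0.1, -2.1, 0.1], [0.2, -2.6, 0.1]] [2, 4, 6, 8, 10]
[[-0.0, -0.8, 0.0], [0.0, -1.6, 0.1], [0.1, -2.4, 0.1], [0.3, -3.2, 0.1], [0.4, -4.0, 0.1]] [3, 6, 9, 12, 15]
[[0.0, -0.5, 0.0], [0.0, -1.1, 0.0], [0.1, -1.6, 0.0], [0.1, -1.9, 0.0], [0.1, -1.9, 0.0]] [2, 4, 6, 7, 7]
start should be [ 0.56195968 -0.12045736  0.13092534]
```

>>> arm_command([
  [0, -0.4, 0.2],
  [-0.1, -1.1, 0.5],
  [0, -2, 0.8],
  [0, -2.9, 1.2],
  [0.2, -3.7, 1.6],
], spin=[2, 5, 9, 13, 17])

```text
clock: 37.98
eef_pos: [0.5275, -0.1415, 0.1279]
tool_rot: [0.549, 0.815, -0.125, -0.14]
ft_force: [-0.3, -0.5, -8.5]
grip_width: 0.0114
grasp_force: 65.3
```

>>> arm_command([
  [0, -0.9, 0.4],
  [0, -1.7, 0.8],
  [0.1, -2.6, 1.1],
  [0.3, -3.5, 1.3],
  [0.6, -4.5, 1.3],
], spin=[4, 8, 12, 16, 20])

```text
clock: 38.6
eef_pos: [0.4816, -0.153, 0.1325]
tool_rot: [0.682, 0.707, -0.147, -0.117]
ft_force: [-0.1, -0.3, -7.9]
grip_width: 0.0112
grasp_force: 65.1
```

>>> arm_command([
  [0, -0.7, 0.1],
  [0, -1.5, 0.1],
  [0.1, -2.2, 0.2],
  [0.2, -3, 0.2],
  [0.3, -3.7, 0.3],
], spin=[3, 6, 9, 12, 15])

```text
clock: 39.22
eef_pos: [0.4461, -0.1512, 0.1435]
tool_rot: [0.768, 0.612, -0.161, -0.096]
ft_force: [0.2, -0.9, -7.8]
grip_width: 0.011
grasp_force: 65.1
```

>>> arm_command([
  [0, -1, 0.1],
  [0.1, -2, 0.1],
  [0.2, -3, 0.2],
  [0.3, -3.5, 0.2],
  [0.3, -3.5, 0.2],
], spin=[4, 8, 12, 14, 14])

```text
clock: 39.85
eef_pos: [0.4145, -0.141, 0.1534]
tool_rot: [0.837, 0.515, -0.171, -0.076]
ft_force: [0.5, 0.2, -6.9]
grip_width: 0.0111
grasp_force: 64.8
```

```bash
python3 - <<'E'
from plan import *
o,M=info();p=o["eef_pos"];d=.0187*M[:,2]
M0=M@R.from_rotvec([0,0,np.radians(-126)]).as_matrix()
print("want",G(126,M0,.075,.03)+d)
save(camera("side"),"pics/s8.png",1)
p=camera("scene");print([(q["confidence"],px2w(p,q["centre"],"scene")) for q in landmark_of(p,"slide")[:4]])
E
```

```text
t 39.85 eef [ 0.4145 -0.141   0.1534] r 0.438 az -18.8 tiltdeg 21.61 dir -172.2 head 65.1 yflat [ 0.835 -0.459 -0.303] q [-0.24  0.45  0.03  1.5  -0.13  1.83] F [ 0.49  0.21 -6.95]
want [ 0.41427004 -0.14089448  0.15303507]
[(0.64, array([ 0.45885087, -0.07052024,  0.17124183])), (0.63, array([0.73830555, 0.05375549, 0.00714401])), (0.58, array([ 0.45487938, -0.04397213,  0.12318461])), (0.48, array([0.49650678, 0.03435306, 0.03504305]))]
```

>>> arm_command([
  [0, -0.8, 0.1],
  [0.1, -1.5, 0.1],
  [0.1, -1.5, 0.1],
  [0.1, -1.5, 0.1],
  [0.1, -1.5, 0.1],
], spin=[3, 6, 6, 6, 6])

```text
clock: 40.62
eef_pos: [0.4023, -0.1342, 0.1562]
tool_rot: [0.863, 0.47, -0.175, -0.067]
ft_force: [0.0, -0.6, -6.0]
grip_width: 0.0108
grasp_force: 64.8
```

```bash
python3 - <<'E'
from plan import *
f=[]
for i in range(5):
    p=camera("scene" if i else "side");f.append(get_obs()["ft_force"][2])
    if i==0: print([(round(q["confidence"],2),np.round(px2w(p,q["centre"],"side"),3)) for q in landmark_of(p,"slide")[:4]])
print(np.round(f,2),np.mean(f));o,M=info()
W=cloud(p).reshape(-1,3);W=W[np.isfinite(W).all(1)];w=W-[.4497,-.011,0];a=np.radians(10.75)
x=w[:,0]*np.cos(a)+w[:,1]*np.sin(a);y=-w[:,0]*np.sin(a)+w[:,1]*np.cos(a)
m=(abs(x)<.07)&(abs(y)<.062)&(W[:,2]>.018)&(W[:,2]<.042);print("in-tray pts above floor",m.sum(),np.c_[x,y,W[:,2]][m].mean(0) if m.any() else "")
E
```

```text
[(0.58, array([0.45 , 0.067, 0.045])), (0.53, array([ 0.412, -0.039,  0.136])), (0.42, array([ 0.397, -0.074,  0.163])), (0.39, array([ 0.405, -0.059,  0.155]))]
[-6.4  -5.94 -6.11 -6.53 -5.07] -6.012145267421221
t 40.92 eef [ 0.4021 -0.1341  0.1563] r 0.424 az -18.4 tiltdeg 21.64 dir -172.3 head 59.2 yflat [ 0.787 -0.55  -0.28 ] q [-0.23  0.42 -0.01  1.49 -0.13  1.94] F [-0.18  0.37 -5.07]
in-tray pts above floor 146 [0.03606385 0.04001085 0.0313867 ]
```

```bash
python3 - <<'E'
from plan import *
o,M=info();d=.0187*M[:,2]
M0=M@R.from_rotvec([0,0,np.radians(-132)]).as_matrix()
rows=[]
for a in (3,6,9,11,11,13,15,17,18,18,21,24,27,28,28,31,34,37,38,38,41,44,47,48,48): rows.append((a,G(132+a,M0,.075,.03)+d))
emit(rows,M,G(132,M0,.075,.03)+d)
E
```

```text
t 40.92 eef [ 0.4021 -0.1341  0.1563] r 0.424 az -18.4 tiltdeg 21.64 dir -172.3 head 59.2 yflat [ 0.787 -0.55  -0.28 ] q [-0.23  0.42 -0.01  1.49 -0.13  1.94] F [-0.18  0.37 -5.07]
[[-0.0, -0.8, 0.1], [0.0, -1.5, 0.1], [0.1, -2.3, 0.2], [0.2, -2.8, 0.2], [0.2, -2.8, 0.2]] [3.0, 6.0, 9.0, 11.0, 11.0]
[[-0.0, -0.5, 0.0], [0.0, -1.0, 0.1], [0.0, -1.6, 0.1], [0.1, -1.8, 0.1], [0.1, -1.8, 0.1]] [2, 4, 6, 7, 7]
[[0.0, -0.8, 0.0], [0.0, -1.6, 0.1], [0.1, -2.4, 0.1], [0.2, -2.6, 0.1], [0.2, -2.6, 0.1]] [3, 6, 9, 10, 10]
[[0.0, -0.8, 0.0], [0.1, -1.6, 0.1], [0.1, -2.4, 0.1], [0.2, -2.7, 0.1], [0.2, -2.7, 0.1]] [3, 6, 9, 10, 10]
[[0.0, -0.8, 0.0], [0.1, -1.6, 0.0], [0.2, -2.4, 0.0], [0.2, -2.7, 0.0], [0.2, -2.7, 0.0]] [3, 6, 9, 10, 10]
```

>>> arm_command([
  [0, -0.8, 0.1],
  [0.1, -1.6, 0.1],
  [0.1, -2.4, 0.1],
  [0.2, -2.9, 0.1],
  [0.2, -2.9, 0.1],
], spin=[3, 6, 9, 11, 11])

```text
clock: 41.55
eef_pos: [0.3798, -0.1163, 0.1634]
tool_rot: [0.904, 0.385, -0.181, -0.05]
ft_force: [0.5, 0.3, -4.9]
grip_width: 0.0115
grasp_force: 65.4
```

```bash
cat >> plan.py <<'E'
def weigh(k=5):
    f=[]
    for i in range(k): p=camera("scene");f.append(get_obs()["ft_force"][2])
    W=cloud(p).reshape(-1,3);W=W[np.isfinite(W).all(1)];w=W-C;a=np.radians(10.75)
    x=w[:,0]*np.cos(a)+w[:,1]*np.sin(a);y=-w[:,0]*np.sin(a)+w[:,1]*np.cos(a)
    m=(abs(x)<.07)&(abs(y)<.062)&(W[:,2]>.018)&(W[:,2]<.042)
    print("weight",round(-np.mean(f),2),"tray pts",m.sum())
E
python3 -c "
from plan import *
weigh();info()"
```

```text
weight 4.92 tray pts 293
t 41.8 eef [ 0.3801 -0.1166  0.163 ] r 0.398 az -17.1 tiltdeg 21.62 dir -172.3 head 48.2 yflat [ 0.678 -0.699 -0.229] q [-0.2   0.37 -0.07  1.49 -0.12  2.15] F [-0.65  0.1  -5.04]
```

```bash
python3 - <<'E'
from plan import *
o,M=info();p=o["eef_pos"]
def seg(a,b,n,sm=True):
    out=[]
    for k in range(1,n+1):
        s=k/n; out.append((a[0]+(b[0]-a[0])*s,a[1]+(b[1]-a[1])*s))
    return out
A=np.array
w=[(0,p),(-25,p+[.04,-.03,.03]),(-83,A([.545,-.10,.175])),(-143,A([.5504,.2142,.175])),(-143,A([.6332,.2756,.05])),(-143,A([.6332,.2756,.0195]))]
rows=seg(w[0],w[1],4)+seg(w[1],w[2],6)+seg(w[2],w[3],8)+seg(w[3],w[4],5)+seg(w[4],w[5],4)
rows+=[rows[-1]]*3
emit(rows,M,p)
E
```

```text
t 41.8 eef [ 0.3801 -0.1166  0.163 ] r 0.398 az -17.1 tiltdeg 21.62 dir -172.3 head 48.2 yflat [ 0.678 -0.699 -0.229] q [-0.2   0.37 -0.07  1.49 -0.12  2.15] F [-0.65  0.1  -5.04]
[[-0.1, 1.0, -1.0], [-0.2, 2.1, -2.1], [-0.3, 3.1, -3.1], [-0.5, 4.1, -4.1], [1.5, 5.1, -4.6]] [-6.2, -12.5, -18.8, -25.0, -34.7]
[[1.1, 1.9, -0.5], [2.2, 3.8, -1.0], [3.3, 5.7, -1.6], [4.3, 7.6, -2.1], [5.4, 9.5, -2.6]] [-9.7, -19.3, -29.0, -38.7, -48.3]
[[3.0, 2.5, -0.2], [6.1, 5.0, -0.4], [9.1, 7.5, -0.7], [12.1, 10.0, -0.9], [15.1, 12.5, -1.1]] [-7.5, -15.0, -22.5, -30.0, -37.5]
[[0.9, 3.8, -0.2], [1.8, 7.6, -0.4], [2.6, 11.5, -0.7], [0.6, 13.3, 1.0], [-1.5, 15.2, 2.7]] [-7.5, -15.0, -22.5, -22.5, -22.5]
[[-2.6, 0.9, 1.7], [-5.2, 1.9, 3.3], [-7.9, 2.8, 5.0], [-8.2, 2.8, 5.7], [-8.4, 2.8, 6.4]] [0.0, 0.0, 0.0, 0.0, 0.0]
[[-0.3, -0.0, 0.7], [-0.6, -0.0, 1.4], [-0.6, -0.0, 1.4], [-0.6, -0.0, 1.4], [-0.6, -0.0, 1.4]] [0.0, 0.0, 0.0, 0.0, 0.0]
```

>>> arm_command([
  [0, 0.8, -0.8],
  [-0.2, 2, -2],
  [-0.3, 3.1, -3.1],
  [-0.5, 4.1, -4.1],
  [1.5, 5.1, -4.6],
], spin=[-5, -12, -18.5, -25, -34])

```text
clock: 42.42
eef_pos: [0.4414, -0.1402, 0.1906]
tool_rot: [0.751, 0.633, -0.158, -0.1]
ft_force: [0.7, 0.1, -4.1]
grip_width: 0.0111
grasp_force: 65.5
```

>>> arm_command([
  [1.1, 1.9, -0.5],
  [2.2, 3.8, -1],
  [3.3, 5.7, -1.6],
  [4.3, 7.6, -2.1],
  [5.4, 9.5, -2.6],
], spin=[-10, -20, -30, -39, -49])

```text
clock: 43.05
eef_pos: [0.5466, -0.1019, 0.174]
tool_rot: [0.419, 0.888, -0.102, -0.157]
ft_force: [0.8, 0.1, -4.1]
grip_width: 0.0111
grasp_force: 65.7
```

>>> arm_command([
  [3, 2.5, -0.2],
  [6.1, 5, -0.4],
  [9.1, 7.5, -0.7],
  [12.1, 10, -0.9],
  [15.1, 12.5, -1.1],
], spin=[-7.5, -15, -22.5, -30, -37.5])

```text
clock: 43.68
eef_pos: [0.5498, 0.0954, 0.174]
tool_rot: [0.112, 0.976, -0.046, -0.182]
ft_force: [-0.1, 0.3, -4.5]
grip_width: 0.0109
grasp_force: 65.7
```

>>> arm_command([
  [0.9, 3.8, -0.2],
  [1.8, 7.6, -0.4],
  [2.6, 11.5, -0.7],
  [0.6, 13.3, 1],
  [-1.5, 15.2, 2.7],
], spin=[-7.5, -15, -22.5, -22.5, -22.5])

```text
clock: 44.3
eef_pos: [0.5854, 0.2378, 0.1233]
tool_rot: [-0.079, 0.979, -0.011, -0.187]
ft_force: [-0.3, -0.7, -5.8]
grip_width: 0.0113
grasp_force: 65.7
```

```bash
python3 - <<'E'
from plan import *
o,M=info();p=o["eef_pos"]
W=cloud(camera("side")).reshape(-1,3)
top("side",.10,(.53,.22))
b=np.array([.6332,.2756,.0195])
rows=[(0,p+([.6332,.2756,.045]-p)*k/4) for k in range(1,5)]+[(0,np.array([.6332,.2756,.035])),(0,np.array([.6332,.2756,.027])),(0,b)]+[(0,b)]*3
emit(rows,M,p)
E
```

```text
t 44.3 eef [0.5854 0.2378 0.1233] r 0.632 az 22.1 tiltdeg 21.54 dir -172.1 head -170.7 yflat [-0.159  0.987  0.009] q [0.35 0.91 0.77 1.8  0.08 0.17] F [-0.33 -0.72 -5.82]
side top plane 728 1362 [-0.012 -0.007  1.   ]
[[-2.0, 0.7, 1.3], [-3.9, 1.5, 2.7], [-5.9, 2.2, 4.0], [-7.8, 2.9, 5.4], [-8.2, 2.9, 6.3]] [0.0, 0.0, 0.0, 0.0, 0.0]
[[-0.3, -0.0, 0.7], [-0.6, -0.0, 1.4], [-0.6, -0.0, 1.4], [-0.6, -0.0, 1.4], [-0.6, -0.0, 1.4]] [0, 0, 0, 0, 0]
```

>>> arm_command([
  [-2, 0.7, 1.3],
  [-3.9, 1.5, 2.7],
  [-5.9, 2.2, 4],
  [-7.8, 2.9, 5.4],
  [-8.2, 2.9, 6.3],
], spin=[0, 0, 0, 0, 0])

```text
clock: 45.02
eef_pos: [0.6321, 0.2743, 0.0334]
tool_rot: [-0.078, 0.979, -0.011, -0.188]
ft_force: [0.3, 0.1, -5.5]
grip_width: 0.0113
grasp_force: 65.0
```

>>> arm_command([
  [-0.3, 0, 0.7],
  [-0.5, 0, 1.2],
  [-0.6, 0, 1.45],
  [-0.6, 0, 1.5],
  [-0.6, 0, 1.5],
], spin=[0, 0, 0, 0, 0])

```text
clock: 45.65
eef_pos: [0.6324, 0.2746, 0.0201]
tool_rot: [-0.078, 0.979, -0.01, -0.187]
ft_force: [0.2, -0.7, -4.1]
grip_width: 0.0112
grasp_force: 64.9
```

>>> arm_command([
  [0, 0, 0],
  [0, 0, 0],
  [0, 0, 0],
  [0, 0, 0],
  [0, 0, 0],
], spin=[0, 0, 0, 0, 0], jaw=5)

```text
clock: 46.28
eef_pos: [0.6323, 0.2747, 0.0194]
tool_rot: [-0.078, 0.979, -0.01, -0.187]
ft_force: [-0.1, -0.3, -0.9]
grip_width: 0.05
grasp_force: 0.0
```

```bash
python3 - <<'E'
from plan import *
o,M=info();p=o["eef_pos"];print(M[2])
path([p+[.006,.001,.0],p+[.004,.001,.05],p+[0,0,.09],(.56,.20,.2),(.55,.17,.30)],.05)
E
```

```text
t 46.27 eef [0.6323 0.2747 0.0194] r 0.689 az 23.5 tiltdeg 21.64 dir -172.3 head -170.8 yflat [-0.157  0.988  0.009] q [0.37 1.13 0.97 1.78 0.09 0.2 ] F [-0.12 -0.31 -0.89]
[ 0.36860364  0.00899418 -0.92954315]
[[-0.6, 0.0, -0.2], [0.4, 0.0, -2.5], [1.5, 0.1, -4.8], [3.3, 0.1, -8.4], [7.0, -2.0, -10.2]]
[[3.7, -2.1, -1.8], [7.4, -4.1, -3.6], [9.1, -5.0, -6.5], [10.8, -5.9, -9.5], [12.4, -6.8, -12.4]]
```

>>> arm_command([
  [-0.6, 0, -0.2],
  [0.4, 0, -2.5],
  [1.5, 0.1, -4.8],
  [2.6, 0.1, -7],
  [3.3, 0.1, -8.4],
], spin=[0, 0, 0, 0, 0])

```text
clock: 46.9
eef_pos: [0.6328, 0.275, 0.1111]
tool_rot: [-0.078, 0.979, -0.01, -0.187]
ft_force: [0.7, 0.3, 0.3]
grip_width: 0.0499
grasp_force: 0.0
```

```bash
python3 - <<'E'
from plan import *
o,M=info();p=o["eef_pos"];e=np.array([.655,.092,.18])
m=np.array([.60,.20,.16])
emit([(0,p+(m-p)*.5),(5,m)]+[(5+9*k,m+(e-m)*k/3) for k in(1,2,3)],M,p)
E
```

```text
t 46.9 eef [0.6328 0.275  0.1111] r 0.69 az 23.5 tiltdeg 21.54 dir -172.3 head -170.8 yflat [-0.157  0.988  0.009] q [0.37 1.12 1.18 2.   0.09 0.2 ] F [0.68 0.32 0.35]
[[3.0, -3.4, -1.5], [5.9, -6.8, -3.0], [5.0, -10.7, -4.1], [4.1, -14.5, -5.2], [3.2, -18.4, -6.3]] [0.0, 5.0, 14.0, 23.0, 32.0]
```

>>> arm_command([
  [3, -3.4, -1.5],
  [5.9, -6.8, -3],
  [5, -10.7, -4.1],
  [4.1, -14.5, -5.2],
  [3.2, -18.4, -6.3],
], spin=[0, 5, 14, 23, 32], jaw=8.5)

```text
clock: 47.52
eef_pos: [0.6552, 0.0904, 0.1789]
tool_rot: [0.197, 0.962, -0.062, -0.177]
ft_force: [0.5, 0.4, 0.9]
grip_width: 0.0847
grasp_force: 0.0
```

>>> arm_command([
  [1.9, -1.1, -5.6],
  [3.8, -2.2, -11.2],
  [5.7, -3.3, -16.8],
  [7.6, -4.4, -22.4],
  [9.5, -5.5, -28],
], spin=[0, 0, 0, 0, 0])

```text
clock: 48.15
eef_pos: [0.6616, 0.0941, 0.2588]
tool_rot: [0.196, 0.971, -0.044, -0.126]
ft_force: [0.2, -0.0, -0.2]
grip_width: 0.0849
grasp_force: 0.0
```

```bash
python3 - <<'E'
from plan import *
o,M=info();print(M[2]*30)
E
```

```text
t 48.15 eef [0.6616 0.0941 0.2588] r 0.668 az 8.1 tiltdeg 15.34 dir -172.3 head 156.3 yflat [ 0.37   0.919 -0.134] q [0.14 0.96 1.27 2.15 0.   0.54] F [ 0.22 -0.03 -0.21]
[  6.8376404   -4.02907013 -28.93118158]
```

>>> arm_command([
  [1.4, -0.8, -5.8],
  [2.8, -1.6, -11.6],
  [4.2, -2.4, -17.4],
  [5.6, -3.2, -23.2],
  [7, -4, -29],
], spin=[0, 0, 0, 0, 0])

```text
clock: 48.78
eef_pos: [0.6559, 0.0936, 0.3294]
tool_rot: [0.198, 0.977, -0.026, -0.077]
ft_force: [0.3, 0.2, -0.2]
grip_width: 0.0852
grasp_force: 0.0
```

>>> arm_command([
  [0.8, -0.5, -5.9],
  [1.6, -1, -11.8],
  [2.4, -1.5, -17.7],
  [3.2, -2, -23.6],
  [4, -2.5, -29.5],
], spin=[0, 0, 0, 0, 0])

```text
clock: 49.4
eef_pos: [0.6434, 0.091, 0.3978]
tool_rot: [0.198, 0.98, -0.009, -0.028]
ft_force: [-0.0, 1.1, 0.4]
grip_width: 0.0848
grasp_force: 0.0
```

```bash
python3 - <<'E'
from plan import *
o,M=info();print(M[2]*30)
E
```

```text
t 49.4 eef [0.6434 0.091  0.3978] r 0.65 az 8.1 tiltdeg 3.31 dir -173.9 head 157.1 yflat [ 0.388  0.921 -0.028] q [0.14 0.75 1.27 2.15 0.   0.54] F [-0.03  1.14  0.36]
[  1.51327123  -0.83986649 -29.95003563]
```

>>> arm_command([
  [0.3, -0.2, -6],
  [0.6, -0.4, -12],
  [0.9, -0.5, -16],
  [0.9, -0.5, -16],
  [0.9, -0.5, -16],
], spin=[0, 0, 0, 0, 0])

```text
clock: 50.02
eef_pos: [0.6254, 0.0887, 0.4595]
tool_rot: [0.198, 0.98, 0.007, 0.018]
ft_force: [0.5, -1.0, -0.2]
grip_width: 0.0849
grasp_force: 0.0
```

```bash
python3 - <<'E'
from plan import *
np.set_printoptions(precision=4,suppress=True)
o,M=info();p=o["eef_pos"]
for n in("side","scene"):
    q=camera(n);W=cloud(q).reshape(-1,3);W=W[np.isfinite(W).all(1)]
    c=W[(np.hypot(W[:,0]-.58,W[:,1]-.268)<.05)&(W[:,2]>.076)&(W[:,2]<.086)]
    print(n,"bar",len(c),cv2.minAreaRect(c[:,:2].astype(np.float32)),c[:,2].mean())
    c=W[(np.hypot(W[:,0]-.58,W[:,1]-.268)<.11)&(W[:,2]>.045)&(W[:,2]<.053)]
    print("rim",len(c),cv2.minAreaRect(c[:,:2].astype(np.float32)))
    print([(round(x["confidence"],2),np.round(px2w(q,x["centre"],n,z=.072),4)) for x in landmark_of(q,"caddy_bar")[:1]])
E
```

```text
t 50.02 eef [0.6254 0.0887 0.4595] r 0.632 az 8.1 tiltdeg 2.21 dir 10.9 head 157.1 yflat [0.389 0.921 0.021] q [0.14 0.66 1.27 2.15 0.   0.54] F [ 0.55 -0.99 -0.23]
side bar 137 ((0.5772554278373718, 0.2672722339630127), (0.015786724165081978, 0.04121764376759529), 9.58204174041748) 0.08109298103978554
rim 1137 ((0.5832881927490234, 0.26736611127853394), (0.16264708340168, 0.07699403166770935), 9.217284202575684)
[(0.9, array([0.5893, 0.2693, 0.072 ]))]
scene bar 120 ((0.5792196393013, 0.26561060547828674), (0.016519267112016678, 0.039988692849874496), 9.736298561096191) 0.08041856645464439
rim 875 ((0.5826385021209717, 0.2661263048648834), (0.1671244502067566, 0.07531925290822983), 9.161242485046387)
[(0.81, array([0.5775, 0.2665, 0.072 ]))]
```

```bash
python3 - <<'E'
from plan import *
o,M=info();p=o["eef_pos"];e=np.array([.578,.2665,.056]);m=np.array([.578,.2665,.13])
rows=[(8.2*k,p+(m-p)*k/7) for k in range(1,8)]+[(57.5,m+(e-m)*k/3) for k in(1,2,3)]
emit(rows,M,p)
E
```

```text
t 50.23 eef [0.6255 0.0887 0.4591] r 0.632 az 8.1 tiltdeg 2.18 dir 10.9 head 157.1 yflat [0.389 0.921 0.021] q [0.14 0.66 1.27 2.15 0.   0.54] F [-0.48  0.39 -0.14]
[[1.8, 2.0, 4.7], [3.5, 4.0, 9.4], [5.3, 5.9, 14.1], [7.0, 7.9, 18.8], [8.8, 9.9, 23.5]] [8.2, 16.4, 24.6, 32.8, 41.0]
[[2.6, 0.3, 4.7], [5.3, 0.7, 9.4], [5.3, 0.6, 11.8], [5.3, 0.5, 14.3], [5.3, 0.4, 16.8]] [8.2, 16.4, 16.5, 16.5, 16.5]
```

>>> arm_command([
  [1.8, 2, 4.7],
  [3.5, 4, 9.4],
  [5.3, 5.9, 14.1],
  [7, 7.9, 18.8],
  [8.8, 9.9, 23.5],
], spin=[8, 16.5, 24.5, 33, 41])

```text
clock: 50.85
eef_pos: [0.5912, 0.2164, 0.2223]
tool_rot: [0.531, 0.847, 0.013, 0.014]
ft_force: [1.0, -0.2, 0.2]
grip_width: 0.0853
grasp_force: 0.0
```

>>> arm_command([
  [2.6, 0.3, 4.7],
  [5.3, 0.7, 9.4],
  [5.3, 0.6, 11.8],
  [5.3, 0.6, 11.8],
  [5.3, 0.6, 11.8],
], spin=[8, 16.5, 16.5, 16.5, 16.5])

```text
clock: 51.48
eef_pos: [0.5794, 0.267, 0.1073]
tool_rot: [0.645, 0.763, 0.016, 0.013]
ft_force: [1.0, 0.6, -0.4]
grip_width: 0.0849
grasp_force: 0.0
```

```bash
python3 - <<'E'
from plan import *
o,M=info();p=o["eef_pos"]
rel((.578,.2665,.056),99.4)
E
```

```text
t 51.48 eef [0.5794 0.267  0.1073] r 0.638 az 24.7 tiltdeg 2.35 dir 11.3 head 99.6 yflat [0.985 0.166 0.041] q [ 0.44  0.55  0.15  1.12 -0.01  1.84] F [ 0.97  0.59 -0.42]
slide [-0.03 -0.36  5.12] spin 0.2
```

>>> arm_command([
  [0, -0.1, 2],
  [0, -0.2, 4],
  [0, -0.3, 5],
  [0, -0.3, 5],
  [0, -0.3, 5],
], spin=[0, 0, 0, 0, 0])

```text
clock: 52.1
eef_pos: [0.5786, 0.2671, 0.0576]
tool_rot: [0.645, 0.764, 0.016, 0.013]
ft_force: [-0.1, -0.4, -0.3]
grip_width: 0.0851
grasp_force: 0.0
```

>>> arm_command([
  [0, 0, 0],
  [0, 0, 0],
  [0, 0, 0],
  [0, 0, 0],
  [0, 0, 0],
], spin=[0, 0, 0, 0, 0], jaw=0.5)

```text
clock: 52.72
eef_pos: [0.5776, 0.267, 0.0571]
tool_rot: [0.645, 0.764, 0.016, 0.012]
ft_force: [-0.6, -0.8, 5.2]
grip_width: 0.0128
grasp_force: 58.3
```

>>> arm_command([
  [0, 0, -0.5],
  [0, 0, -1.5],
  [0, 0, -3.5],
  [0, 0, -6],
  [0, 0, -8.5],
], spin=[0, 0, 0, 0, 0])

```text
clock: 53.35
eef_pos: [0.5737, 0.2659, 0.1413]
tool_rot: [0.645, 0.764, 0.015, 0.012]
ft_force: [-0.9, 0.8, -4.6]
grip_width: 0.0128
grasp_force: 58.6
```

```bash
python3 - <<'E'
from plan import *
o,M=info();p=o["eef_pos"]
top("side",.085,(.555,.264));top("scene",.085,(.575,.266))
# bay refine from scene+side clouds saved at the start: block tops (z>.055) and side walls
P=np.concatenate([np.load(n+"_cloud.npy").reshape(-1,3) for n in("scene","side")]);P=P[np.isfinite(P).all(1)]
P=P[np.hypot(P[:,0]-.59,P[:,1]+.29)<.13]
from scipy.optimize import minimize
# fit: height map model of the bay in its own frame
def frame(v):
    c,s=np.cos(v[2]),np.sin(v[2]);x=(P[:,0]-v[0])*c+(P[:,1]-v[1])*s;y=-(P[:,0]-v[0])*s+(P[:,1]-v[1])*c;return x,y
def cost(v):
    x,y=frame(v);z=P[:,2]
    inb=(abs(x)<.061)&(abs(y)<.038)             # bay interior: floor at .02
    a=np.abs(z[inb]-.02).clip(0,.012).sum()
    bl=(x>.063)&(x<.095)&(abs(y)>.009)&(abs(y)<.045);a+=np.abs(z[bl]-.06).clip(0,.012).sum()
    nt=(x>.065)&(x<.095)&(abs(y)<.007);a+=np.abs(z[nt]-.02).clip(0,.012).sum()*.5
    return a-.012*(inb.sum()+bl.sum())
best=min((minimize(cost,[.573+dx,-.303+dy,np.radians(28)],method="Nelder-Mead",options=dict(initial_simplex=np.array([[.573+dx,-.303+dy,.49],[.579+dx,-.303+dy,.49],[.573+dx,-.297+dy,.49],[.573+dx,-.303+dy,.55]]),maxiter=400)) for dx in(-.006,0,.006) for dy in(-.006,0,.006)),key=lambda s:s.fun)
print("bay",best.x[:2],np.degrees(best.x[2]),best.fun)
E
```

```text
t 53.35 eef [0.5737 0.2659 0.1413] r 0.632 az 24.9 tiltdeg 2.17 dir 10.1 head 99.6 yflat [0.985 0.167 0.038] q [ 0.44  0.52  0.18  1.2  -0.01  1.84] F [-0.88  0.8  -4.61]
side top plane 781 1436 [-0.015  0.014  1.   ]
scene top plane 499 1142 [-0.031  0.014  0.999]
bay [ 0.5786442  -0.30652298] 36.97766534961628 -8.66221721820039
```

```bash
python3 - <<'E'
from plan import *
o,M=info();p=o["eef_pos"];m=np.array([.55,-.08,.21]);e=np.array([.622,-.395,.20])
rows=[]
for k in range(1,9):
    s=k/8; rows.append((-1.2*k,p+(m-p)*s))
for k in range(1,7):rows.append((-9.6-1.5*k,m+(e-m)*k/6))
rows.append(rows[-1]);emit(rows,M,p)
E
```

```text
t 53.45 eef [0.5761 0.2671 0.1445] r 0.635 az 24.9 tiltdeg 2.61 dir 12.6 head 99.6 yflat [0.985 0.166 0.045] q [ 0.44  0.52  0.19  1.19 -0.01  1.84] F [ 1.85  1.25 -4.17]
[[-4.2, -1.0, -0.9], [-8.4, -2.0, -1.8], [-12.7, -3.0, -2.6], [-16.9, -4.0, -3.5], [-21.1, -5.0, -4.4]] [-1.2, -2.4, -3.6, -4.8, -6.0]
[[-4.1, -1.4, -0.9], [-8.2, -2.9, -1.8], [-12.3, -4.3, -2.6], [-17.7, -4.6, -2.5], [-23.0, -4.9, -2.3]] [-1.2, -2.4, -3.6, -5.1, -6.6]
[[-5.3, -0.9, 0.2], [-10.6, -1.8, 0.3], [-15.9, -2.6, 0.5], [-21.3, -3.5, 0.7], [-21.3, -3.5, 0.7]] [-1.5, -3.0, -4.5, -6.0, -6.0]
```

>>> arm_command([
  [-3, -0.7, -0.7],
  [-7.5, -1.8, -1.6],
  [-12, -2.9, -2.5],
  [-16.5, -4, -3.4],
  [-21, -5, -4.4],
], spin=[-1, -2.5, -3.5, -5, -6])

```text
clock: 54.08
eef_pos: [0.5572, 0.0489, 0.1816]
tool_rot: [0.604, 0.797, 0.014, 0.012]
ft_force: [-0.3, -0.1, -4.7]
grip_width: 0.0128
grasp_force: 58.9
```

>>> arm_command([
  [-4.1, -1.4, -0.9],
  [-8.2, -2.9, -1.8],
  [-12.3, -4.3, -2.6],
  [-17.7, -4.6, -2.5],
  [-23, -4.9, -2.3],
], spin=[-1, -2.5, -3.5, -5, -6.5])

```text
clock: 54.7
eef_pos: [0.5718, -0.1858, 0.2037]
tool_rot: [0.558, 0.83, 0.014, 0.014]
ft_force: [1.4, 0.5, -4.2]
grip_width: 0.0129
grasp_force: 59.0
```

>>> arm_command([
  [-5.3, -0.9, 0.2],
  [-10.6, -1.8, 0.3],
  [-15.9, -2.6, 0.5],
  [-20, -3.3, 0.7],
  [-21, -3.5, 0.7],
], spin=[-1.5, -3, -4.5, -6, -6])

```text
clock: 55.32
eef_pos: [0.6178, -0.3951, 0.1942]
tool_rot: [0.516, 0.857, 0.013, 0.013]
ft_force: [0.8, 1.0, -5.5]
grip_width: 0.0124
grasp_force: 58.9
```

```bash
cat > bay.py <<'E'
from plan import *
def wcloud(p):
    K=np.array(p["intrinsics"]);Rm,t=pose(p);v,u=np.mgrid[0:384,0:512];d=p["range_z"].astype(float)
    x=(u-K[0,2])/K[0,0];y=(v-K[1,2])/K[1,1];r=np.hypot(x,y)+1e-9;s=np.tan(r)/r
    W=(np.stack([x*s*d,y*s*d,d],-1)-t)@Rm;W[d<=0]=np.nan;return W
E
python3 - <<'E'
from bay import *
np.set_printoptions(precision=4,suppress=True)
o,M=info()
p=camera("wrist");W=wcloud(p);np.save("bayw.npy",W);np.save("bayrgb.npy",p["pixels"])
save(p,"pics/w9.png",1.5)
for q in landmark_of(p,"bay")[:2]:print(q["centre"],q["confidence"],px2w(p,q["centre"],"wrist",z=.02))
P=W.reshape(-1,3);P=P[np.isfinite(P).all(1)];P=P[(np.hypot(P[:,0]-.588,P[:,1]+.292)<.125)&(P[:,2]>0)&(P[:,2]<.075)]
print(np.histogram(P[:,2],bins=np.arange(0,.076,.005)))
for lo,hi in((.056,.066),(.046,.054)):
    c=P[(P[:,2]>lo)&(P[:,2]<hi)]
    if len(c)>10: print(lo,len(c),cv2.minAreaRect(c[:,:2].astype(np.float32)))
E
```

```text
t 55.33 eef [ 0.6178 -0.3951  0.1942] r 0.733 az -32.6 tiltdeg 2.07 dir 13.7 head 117.9 yflat [0.883 0.468 0.035] q [-0.58  0.74  0.7   1.51  0.03  0.5 ] F [ 0.83  0.99 -5.47]
[250.3, 66.8] 0.73 [ 0.5687 -0.2979  0.02  ]
[233.9, 213.7] 0.41 [ 0.6281 -0.4514  0.02  ]
(array([  832,     0,     0, 10932,  6679,   332,  1291,  3597,   647,
        1375,   613,  2221,  1135,     0,     0]), array([0.   , 0.005, 0.01 , 0.015, 0.02 , 0.025, 0.03 , 0.035, 0.04 ,
       0.045, 0.05 , 0.055, 0.06 , 0.065, 0.07 , 0.075]))
0.056 3335 ((0.6447492241859436, -0.2613621950149536), (0.04570833966135979, 0.09179288893938065), 28.284198760986328)
0.046 1921 ((0.585627555847168, -0.29286807775497437), (0.1738273799419403, 0.09276769310235977), 27.74268913269043)
```

View pics/w9.png

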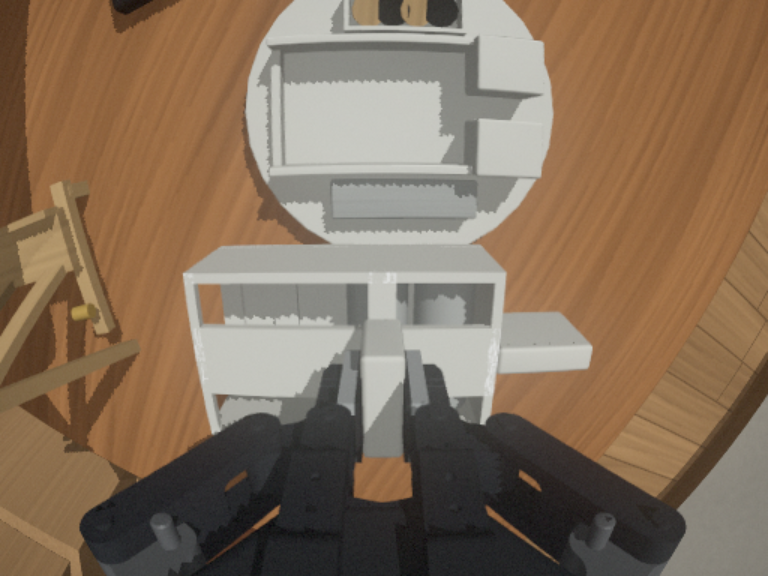

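The picture shows (1.5x pixels) the empty bay at (375,105) with its notch between the blocks at (510,107). Below it the caddy hangs level from the bar, its fin at (545,345) pointing the same way as the notch.

```bash
python3 - <<'E'
from bay import *
np.set_printoptions(precision=4,suppress=True)
o,M=info();W=np.load("bayw.npy").reshape(-1,3);W=W[np.isfinite(W).all(1)]
a=np.radians(28.1);O=np.array([.5685,-.302]);D=np.array([[np.cos(a),np.sin(a)],[-np.sin(a),np.cos(a)]])
def loc(P):return (P[:,:2]-O)@D.T
L=loc(W);z=W[:,2]
near=(abs(L[:,0])<.13)&(abs(L[:,1])<.055)
b=near&(z>.057)&(z<.066);x,y=L[b].T
print("blocks x",np.percentile(x,[1,99]),"y",np.percentile(y,[1,99]),"notch y",y[y<0].max() if 0 else np.sort(y[(y<0)])[-15:].mean(),np.sort(y[y>0])[:15].mean())
f=near&(z>.015)&(z<.024)&(abs(L[:,0])<.07);x,y=L[f].T
m=abs(x)<.04;print("floor y range",np.percentile(y[m&(abs(y)<.045)],[.5,99.5]))
w=near&(z>.047)&(z<.053)&(abs(L[:,0])<.05);x,y=L[w].T
for s in(-1,1):
    k=y*s>0;pf=np.polyfit(x[k],y[k],1);print("wall",s,np.percentile(y[k],[2,50,98]),"ang",np.degrees(np.arctan(pf[0])))
w=near&(z>.032)&(z<.038)&(L[:,0]<-.05)&(abs(L[:,1])<.035);print("-x wall x",np.percentile(L[w,0],[2,50,98]))
# caddy held
T=o["eef_pos"];zt=T[2]-.0493+.045
Lt=(W[:,:2]-T[:2])@D.T
c=(abs(z-zt)<.008)&(abs(Lt[:,0])<.13)&(abs(Lt[:,1])<.06)
r=cv2.minAreaRect(Lt[c].astype(np.float32));print("zt",zt,"caddy top rect in bay-heading frame about TCP",r,c.sum())
fin=c&(Lt[:,0]>.052);print("fin y",np.percentile(Lt[fin,1],[2,50,98]),"x max",np.percentile(Lt[fin,0],99),"z",np.median(z[fin]))
fy=c&(Lt[:,0]<.04)&(Lt[:,0]>-.07)&(Lt[:,1]>.02);pf=np.polyfit(Lt[fy,0],Lt[fy,1],1);print("side rim ang",np.degrees(np.arctan(pf[0])),"y",np.percentile(Lt[fy,1],[50,98]))
mo=c&(Lt[:,0]<-.06);print("mouth x",np.percentile(Lt[mo,0],[1,50]),"z",np.median(z[mo]))
E
```

```text
t 55.42 eef [ 0.6181 -0.3931  0.1952] r 0.733 az -32.5 tiltdeg 2.12 dir 14.4 head 118.0 yflat [0.883 0.469 0.036] q [-0.58  0.74  0.7   1.51  0.03  0.51] F [-0.08  0.35 -4.89]
blocks x [0.0642 0.1079] y [-0.0452  0.0443] notch y -0.009550193042861988 0.008698111081844939
floor y range [-0.0403  0.0401]
wall -1 [-0.0462 -0.0431 -0.0401] ang -0.2971261743634836
wall 1 [0.0397 0.0425 0.0457] ang -0.10544372854229829
-x wall x [-0.0679 -0.0648 -0.0616]
zt 0.19093497190267955 caddy top rect in bay-heading frame about TCP ((0.005233138799667358, -0.0027132034301757812), (0.16223697364330292, 0.07476996630430222), 0.11732140928506851) 11164
fin y [-0.0083 -0.0015  0.0031] x max 0.08533303491214284 z 0.18777820603267442
side rim ang -0.9123814997901012 y [0.0318 0.0341]
mouth x [-0.0756 -0.0699] z 0.18431744635554081
```

```bash
python3 - <<'E'
from plan import *
o,M=info();p=o["eef_pos"];m=np.array([.5817,-.2941,.135]);h=m+[0,0,-.02]
rows=[(0,p+(m-p)*k/4) for k in(1,2,3,4)]+[(0,m)]
rows+=[(0,m)]*1
emit(rows[:5],M,p);rel(m,117.9);print(M[2])
E
```

```text
t 55.42 eef [ 0.6181 -0.3931  0.1952] r 0.733 az -32.5 tiltdeg 2.12 dir 14.4 head 118.0 yflat [0.883 0.469 0.036] q [-0.58  0.74  0.7   1.51  0.03  0.51] F [-0.08  0.35 -4.89]
[[2.6, 0.3, 1.5], [5.3, 0.6, 3.0], [7.9, 0.9, 4.5], [10.5, 1.2, 6.0], [10.5, 1.2, 6.0]] [0.0, 0.0, 0.0, 0.0, 0.0]
slide [10.5   1.22  5.98] spin 0.1
[-0.00866871  0.03600681 -0.99931395]
```

>>> arm_command([
  [2, 0.2, 1],
  [4.8, 0.5, 2.7],
  [7.6, 0.9, 4.4],
  [9.9, 1.1, 5.7],
  [10.5, 1.2, 6],
], spin=[0, 0, 0, 0, 0])

```text
clock: 56.05
eef_pos: [0.5809, -0.2899, 0.1363]
tool_rot: [0.513, 0.858, 0.013, 0.013]
ft_force: [-0.8, -0.2, -5.4]
grip_width: 0.0129
grasp_force: 58.9
```

>>> arm_command([
  [0, 0, 0],
  [0, 0, 0],
  [0, 0, 0],
  [0, 0, 0],
  [0, 0, 0],
], spin=[0, 0, 0, 0, 0])

```text
clock: 56.68
eef_pos: [0.5824, -0.2937, 0.1372]
tool_rot: [0.514, 0.857, 0.013, 0.015]
ft_force: [0.1, -0.0, -4.4]
grip_width: 0.0128
grasp_force: 58.9
```

```bash
python3 - <<'E'
from plan import *
o,M=info();p=o["eef_pos"]
rel((.5817,-.2941,.120),117.9);rel((.5817,-.2941,.073))
E
```

```text
t 56.67 eef [ 0.5824 -0.2937  0.1372] r 0.652 az -26.8 tiltdeg 2.27 dir 10.8 head 118.1 yflat [0.882 0.47  0.038] q [-0.48  0.57  0.25  1.22  0.02  0.6 ] F [ 0.05 -0.   -4.36]
slide [ 0.02 -0.15  1.72] spin 0.2
slide [ 0.08 -0.32  6.42] spin 0
```

>>> arm_command([
  [0, -0.1, 1.2],
  [0, -0.1, 2.4],
  [0, -0.2, 3.4],
  [0.1, -0.2, 4.2],
  [0.1, -0.3, 4.8],
], spin=[0, 0, 0, 0, 0])

```text
clock: 57.3
eef_pos: [0.581, -0.2933, 0.0884]
tool_rot: [0.514, 0.857, 0.013, 0.014]
ft_force: [0.1, 0.4, -4.7]
grip_width: 0.0127
grasp_force: 58.9
```

>>> arm_command([
  [0, 0, 0.4],
  [0, 0, 0.8],
  [0, 0, 1.1],
  [0, 0, 1.3],
  [0, -0.1, 1.4],
], spin=[0, 0, 0, 0, 0])

```text
clock: 57.92
eef_pos: [0.5809, -0.2939, 0.0752]
tool_rot: [0.514, 0.857, 0.013, 0.015]
ft_force: [0.4, 0.3, -3.1]
grip_width: 0.0131
grasp_force: 59.2
```

>>> arm_command([
  [0, 0, 0.1],
  [0, 0, 0.2],
  [0, 0, 0.25],
  [0, 0, 0.3],
  [0, 0, 0.3],
], spin=[0, 0, 0, 0, 0])

```text
clock: 58.55
eef_pos: [0.5818, -0.2941, 0.0741]
tool_rot: [0.514, 0.857, 0.013, 0.016]
ft_force: [-0.6, 3.3, 6.7]
grip_width: 0.0126
grasp_force: 61.3
```

```bash
python3 - <<'E'
from plan import *
o,M=info()
f=[]
for n in("side","scene"):
    p=camera(n);W=cloud(p).reshape(-1,3);W=W[np.isfinite(W).all(1)];f.append(get_obs()["ft_force"])
    a=np.radians(28);d=W[:,:2]-[.5698,-.3016];x=d[:,0]*np.cos(a)+d[:,1]*np.sin(a);y=-d[:,0]*np.sin(a)+d[:,1]*np.cos(a)
    fin=(x>.07)&(x<.1)&(abs(y)<.005)&(W[:,2]>.05)&(W[:,2]<.09);mo=(x<-.03)&(x>-.058)&(abs(y)<.012)&(W[:,2]>.05)&(W[:,2]<.09)
    print(n,"fin top z",np.median(W[fin,2]),fin.sum(),"strip z near mouth",np.median(W[mo,2]),mo.sum())
print(np.round(f,2))
E
```

```text
t 58.55 eef [ 0.5818 -0.2941  0.0741] r 0.652 az -26.8 tiltdeg 2.39 dir 8.7 head 118.1 yflat [0.881 0.471 0.039] q [-0.48  0.61  0.15  1.08  0.02  0.6 ] F [-0.62  3.31  6.74]
side fin top z 0.06780427108400375 23 strip z near mouth 0.06658996443814467 37
scene fin top z 0.06702529731578807 35 strip z near mouth 0.06584426092007761 33
[[-1.04  1.28  7.23]
 [-0.11  1.56  5.46]]
```

>>> arm_command([
  [0, 0, 0],
  [0, 0, 0],
  [0, 0, 0],
  [0, 0, 0],
  [0, 0, -0.2],
], spin=[0, 0, 0, 0, 0], jaw=3.5)

```text
clock: 59.28
eef_pos: [0.5807, -0.2938, 0.0739]
tool_rot: [0.514, 0.857, 0.013, 0.014]
ft_force: [0.0, -0.5, 0.4]
grip_width: 0.0352
grasp_force: 0.0
```

>>> arm_command([
  [0, 0, -1],
  [0, 0.1, -3],
  [0, 0.2, -6],
  [0, 0.4, -10],
  [0, 0.5, -14],
], spin=[0, 0, 0, 0, 0])

```text
clock: 59.9
eef_pos: [0.5798, -0.2925, 0.2163]
tool_rot: [0.514, 0.857, 0.013, 0.015]
ft_force: [0.8, 0.3, -1.2]
grip_width: 0.0348
grasp_force: 0.0
```

```bash
python3 - <<'E'
from plan import *
o,M=info()
for n in("side","scene"):
    p=camera(n);W=cloud(p).reshape(-1,3);W=W[np.isfinite(W).all(1)]
    a=np.radians(28);d=W[:,:2]-[.5698,-.3016];x=d[:,0]*np.cos(a)+d[:,1]*np.sin(a);y=-d[:,0]*np.sin(a)+d[:,1]*np.cos(a)
    fin=(x>.07)&(x<.1)&(abs(y)<.005)&(W[:,2]>.05)&(W[:,2]<.09);mo=(x<-.03)&(x>-.058)&(abs(y)<.012)&(W[:,2]>.05)&(W[:,2]<.09)
    print(n,"fin top z",np.median(W[fin,2]),"strip z",np.median(W[mo,2]))
    c=W[(abs(x-.015)<.03)&(abs(y)<.04)&(W[:,2]>.092)&(W[:,2]<.104)];print("bar",cv2.minAreaRect(c[:,:2].astype(np.float32)),c[:,2].mean())
    for t in("gecko","tuner"):
        for q in landmark_of(p,t)[:1]:print(t,np.round(px2w(p,q["centre"],n,z=0),3),round(q["confidence"],2))
weigh(1)
E
```

```text
t 59.9 eef [ 0.5798 -0.2925  0.2163] r 0.649 az -26.8 tiltdeg 2.31 dir 10.2 head 118.1 yflat [0.881 0.471 0.038] q [-0.48  0.53  0.39  1.4   0.02  0.6 ] F [ 0.83  0.35 -1.2 ]
side fin top z 0.06558288857436533 strip z 0.06610327381224305
bar ((0.5799678564071655, -0.29282787442207336), (0.01155784260481596, 0.04227384552359581), 28.015995025634766) 0.09706855759136017
gecko [0.738 0.032 0.   ] 0.74
tuner [ 0.359 -0.267  0.   ] 0.68
scene fin top z 0.06453994439314475 strip z 0.06520896825668132
bar ((0.5815989375114441, -0.2940846085548401), (0.019393667578697205, 0.03939049690961838), 29.511150360107422) 0.09612482748668677
gecko [0.727 0.044 0.   ] 0.93
tuner [ 0.347 -0.282  0.   ] 0.65
weight -0.35 tray pts 293
```

```bash
python3 -c "
from workcell import *
print(job_done())"
```

```text
the job is handed in; nothing more can be done
None
```

The job is handed in at about 60 s of the 72 s allowed: two slides are in the tray (the caddy's weight fell by about 2.8 N), the caddy with the other two sits flat and level in the bay with its handle down in the notch, and the gecko and tuner read where they started. My first lift by the handle sagged onto the mat with no slide lost, so I set it flat and regripped before the pour.

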